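Stack the second soundness specimen beside the first

TASK

Set up the second cement soundness specimen as a stack like the first one: directly to the left of the first set (as seen from the robot, square to the first mould's needles) lay the large loose glass plate on the bench, abreast of the first set's base plate with a gap of about one large plate's width (64 mm) between the two base plates; stand the loose brass ring mould in the middle of it, its needles parallel to those of the first mould and pointing the same way, and cover the ring centrally with the small glass plate. Then stand one brass weight in the middle of the cover plate of each set, so that both sets end alike, without shifting the first set.

Things in the scene. Friction and masses are not known exactly. Their poses are not given: they have to be found in the camera images.
- first_base: square plate of pale, ground glass with greenish cut edges, 64 x 64 x 6 mm, lying on the bench under the first mould: the base of the first set, loose, to be left where it is. Origin: centre of its underside; z up.
- first_mould: First set's brass ring mould, ring 31 mm across, 30 mm high, with two thin 150 mm needles level from its side. Origin: under the middle of the 180 mm length, NOT the ring; ring axis at +74.5 mm along own y, needles along -y, z up. Stands centred on first_base, needles within about 15 degrees of straight towards the robot; loose, to stay put. Its -x is left: the second set's centre belongs 128 mm along it from this ring's axis.
- first_cover: square plate of pale, ground glass with greenish cut edges, 48 x 48 x 6 mm, lying centrally on the first mould's ring (its top is 42 mm above the bench); loose, one weight goes on it. Origin: centre of its underside; z up.
- large_plate: square plate of pale, ground glass with greenish cut edges, 64 x 64 x 6 mm, the larger of the two loose plates, flat on the bench at the start: base of the second set. Origin: centre of its underside; z up, x and y along its sides. 61 g.
- second_mould: The loose brass ring mould, ring 31 mm across, 30 mm high, with two thin 150 mm needles level from its side. Origin: under the middle of the 180 mm length, NOT the ring; ring axis at +74.5 mm along own y, needles along -y, z up. At the start it stands on the bench at the left, needles roughly to the left. 65 g, centred in the ring: grip the ring across its x axis, clear of the needles.
- small_plate: square plate of pale, ground glass with greenish cut edges, 48 x 48 x 6 mm, the smaller of the two loose plates, flat on the bench at the start: cover of the second set. Origin: centre of its underside; z up, x and y along its sides. 35 g.
- weight_a: One brass 100 g laboratory weight, an upright cylinder 26 mm across up to 22 mm height, then a waist and a head 23 mm across, 40 mm high in all. Origin: centre of its underside. The two weights are alike and either may go on either set.
- weight_b: The other brass 100 g laboratory weight, an upright cylinder 26 mm across up to 22 mm height, then a waist and a head 23 mm across, 40 mm high in all. Origin: centre of its underside. The two weights are alike and either may go on either set.
There are look-alikes about, which are no part of the job. What is shaped like the large_plate but orange or purple is not meant.

How it is judged:
By the outcome, as a careful person would: the job done as asked, in the order asked, and still so for the second after the job is handed in, with the robot touching nothing.
It also fails if it takes over 120 s, if anything falls off the work surface, if the arm or the gripper's body presses on something with over 40 N, if the wrist force passes 120 N, or if a joint passes its speed limit or range.

ROBOT

A 6-joint arm with a two-finger parallel gripper is mounted at the origin on a cart in front of the work surface, level with it; the furniture and walls round the work are solid. World frame = base frame: x ahead of the robot, y to its left, z up, the work surface at z = 0. Lengths are in m, angles in degrees, forces in N, time in s.
With the tool pointing down it reaches from about 0.3 to 0.75 m from the base axis. Payload 8.5 kg.
Tool frame: the origin (TCP) lies midway between the tips of the shut fingers; the grasp point (between the pads) lies 19 mm behind it (env.grip_depth is the distance from the TCP to the grasp point, in m); y points along the fingers, x is the direction in which the jaws open and shut, and the axes are right-handed (so a half turn about y gives the same grasp; the last joint's range is limited). The gripper opens to 85 mm and grips with 20 to 120 N. Pads are 22 mm wide; open, the fingers measure 114 mm over their backs; the gripper's body (76 mm by 85 mm) begins 54 mm behind the grasp point. The pads swing forward as they close: fully open they stand 13 mm farther back than shut.
Start: joints at [54.185, 21.807, 74.336, -0, 83.858, -12.336], TCP at [0.219, 0.504, 0.231] pointing down, gripper open.
Joint ranges: [-178.18, 178.18], [-50.72, 133.34], [12.68, 142.11], [-81.47, 261.47], [9.98, 163.14], [-165.26, 165.26]. Speed limits (degrees/s): [136.94, 136.94, 180, 180, 180, 180].

INTERFACE

Orientations are given as a 3x3 rotation matrix whose columns are the frame's x, y, z axes.
In Python, from rig import env gives the robot as it stands.
- The arm moves only by the shell command python3 -m inch 'ROWS' [FORCE]. ROWS is JSON, a list that holds one entry, the list of rows, each a list of 7 numbers: the gripper command: -1 is shut, 1 is fully open, values between are in proportion, then the shift along the world's x, y, z in cm, then the turn, a rotation vector about the world's x, y, z in degrees. In form: [[[grip, dx, dy, dz, rx, ry, rz], ...]]. A call has 1 to 20 rows; each row is the pose to reach, as a shift and turn from the pose commanded when the call began; what a row does not reach only later rows make up. A row lasts 1/8 s, in which the tool goes at most 62.5 mm and 10.7 degrees, less where a joint would pass 70% of its speed; a pose out of reach is approached as far as the arm can. A call with a gripper value outside its range is refused whole. The fingers move at their own pace and stop on an object; FORCE is the grip in N (left out, the last holds). Time passes only in rows, so rows that repeat a pose let the fingers close. It gives the time, the measured TCP pose, the force and the opening at its end, in the units of the state.
- env.observe(): the state, without advancing time (a new reading comes with each control period).
- env.get_image(name): name is "scene" or "top" or "wrist"; returns a dict with "frame" (400x640x3 uint8, red, green, blue), "mtx" (3x3 intrinsics, pixels), "rvec" (rotation vector, rad) and "tvec" (3), from world to camera coordinates, as OpenCV has them. Camera axes: x right, y down, z forward; pixel columns grow to the right and rows downward; lengths in m; the calibration is good to about 2 mm. A picture is of the moment at which its call begins. There is no depth.
- env.close_job(): hands the job in, once; it reports no verdict.
The state is a dict: "time_s": time; "q": joint angles; "qvel": joint speeds; "joint_efforts": joint torques, N m; "position": TCP position; "tool_rot": TCP orientation; "ft_force": force on the tool from outside, world axes, zero at the start; "wrist_torque": the same for the moment, N m; "grip_width": finger opening in m.
Only numpy, scipy, OpenCV 4.12 (cv2) and the standard library are available. Lean on these libraries where they do the work, as an engineer would, in place of code of your own. Each camera call takes 0.05 s, during which the arm holds its last target.

## Working session

There is one attempt and no reset: what is moved stays moved. The work goes in short steps, Python scripts to look and compute and a shell command to move; the robot and the scene stay as the last step left them, time stands still between calls to the robot, and variables do not carry over. Pictures are saved under pics/ and viewed, and the job is handed in when it is done.

```bash
ls; mkdir -p pics
python3 - <<'E'
from rig import env
import cv2
print(env.observe())
for n in("scene","top","wrist"):
    d=env.get_image(n); cv2.imwrite(f"pics/{n}0.png",d["frame"][:,:,::-1]); print(n,d["mtx"].tolist(),d["rvec"],d["tvec"])
E
```

```text
pics
{'time_s': 0.0, 'q': array([ 5.41845561e+01,  2.18408537e+01,  7.43843303e+01, -4.88413362e-04,
        8.38559905e+01, -1.23349989e+01]), 'qvel': array([0.16750808, 0.05702417, 0.03428521, 0.09072098, 0.00123162,
       0.00801706]), 'joint_efforts': array([ 5.13769410e-04, -4.48471355e+01, -2.31280929e+01, -1.46808106e-04,
        4.80116112e-03, -2.21307772e-06]), 'position': array([0.21896869, 0.50422561, 0.23071554]), 'tool_rot': array([[ 3.98434643e-01, -8.22182108e-04, -9.17196358e-01],
       [ 9.17195680e-01, -1.15381977e-03,  3.98435382e-01],
       [-1.38586574e-03, -9.99998996e-01,  2.94380108e-04]]), 'ft_force': array([-0.2692027 ,  0.50562499,  0.33676396]), 'wrist_torque': array([-0.0308987 ,  0.03179655, -0.00637496]), 'grip_width': 0.08541797691894651}
scene [[435.5412294665266, 0.0, 320.78019453391465], [0.0, 435.5412294665266, 202.17221764318245], [0.0, 0.0, 1.0]] [ 2.14154737 -1.24661543  0.45061214] [-0.16042631  0.42620609  0.69831413]
top [[443.0005145805733, 0.0, 323.32206606392305], [0.0, 443.0005145805733, 201.52150380032555], [0.0, 0.0, 1.0]] [ 2.1340286  -2.1720041   0.18844863] [0.1252931  0.52320111 1.02822151]
wrist [[356.0989251972324, 0.0, 321.67453714498015], [0.0, 356.0989251972324, 202.0217811283115], [0.0, 0.0, 1.0]] [-2.42106147 -1.58739705 -0.22571597] [-0.5491167 -0.0349621  0.378854 ]
```

View pics/scene0.png

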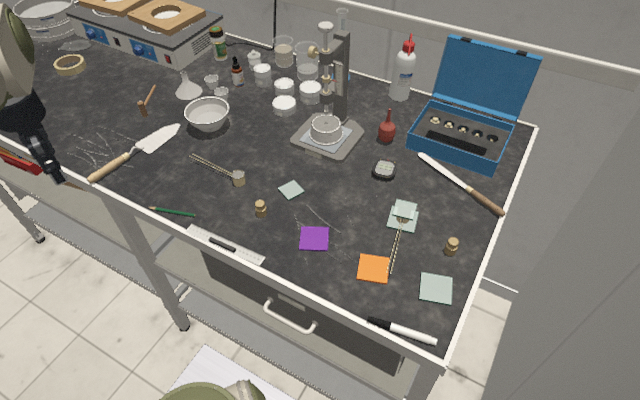

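View pics/top0.png

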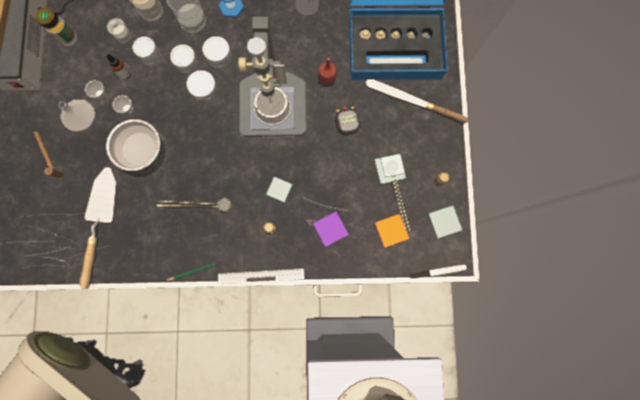

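View pics/wrist0.png

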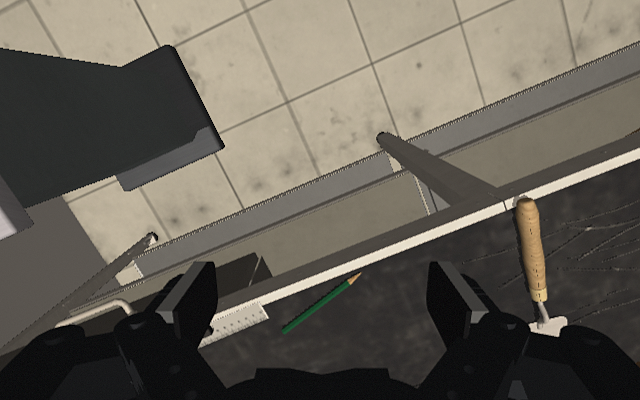

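```bash
cat > h.py <<'E'
from rig import env
import cv2, numpy as np
def cam(n):
    d=env.get_image(n); R=cv2.Rodrigues(np.array(d["rvec"]))[0]; return d["frame"],np.array(d["mtx"]),R,np.array(d["tvec"]).ravel()
def unproj(c,px,z):
    f,K,R,t=c; px=np.atleast_2d(px).astype(float)
    r=(np.linalg.inv(K)@np.c_[px,np.ones(len(px))].T); r=(R.T@r).T; o=-R.T@t
    return o+r*((z-o[2])/r[:,2])[:,None]
def proj(c,P):
    f,K,R,t=c; p=(K@(R@np.atleast_2d(P).T+t[:,None])).T; return p[:,:2]/p[:,2:]
def crop(c,x0,y0,x1,y1,s,name,pts=None):
    im=np.ascontiguousarray(cv2.resize(c[0][y0:y1,x0:x1,::-1],None,fx=s,fy=s,interpolation=cv2.INTER_CUBIC))
    for k in range((x0+9)//10*10,x1,10): cv2.putText(im,str(k) if k%20==0 else "'",((k-x0)*s,8),0,.3,(0,255,255),1)
    for k in range((y0+9)//10*10,y1,10): cv2.putText(im,str(k),(0,(k-y0)*s+4),0,.3,(0,255,255),1)
    if pts is not None:
        for p in pts: cv2.circle(im,(int((p[0]-x0+.5)*s),int((p[1]-y0+.5)*s)),2,(0,0,255),-1)
    cv2.imwrite(name,im)
E
python3 - <<'E'
from h import *
c=cam("top"); crop(c,365,145,475,245,7,"pics/a.png"); crop(c,250,160,360,250,7,"pics/b.png");crop(c,150,180,240,230,8,"pics/c.png")
print(-c[2].T@c[3])
E
```

```text
[0.36446491 0.14199803 1.09255623]
```

View pics/a.png

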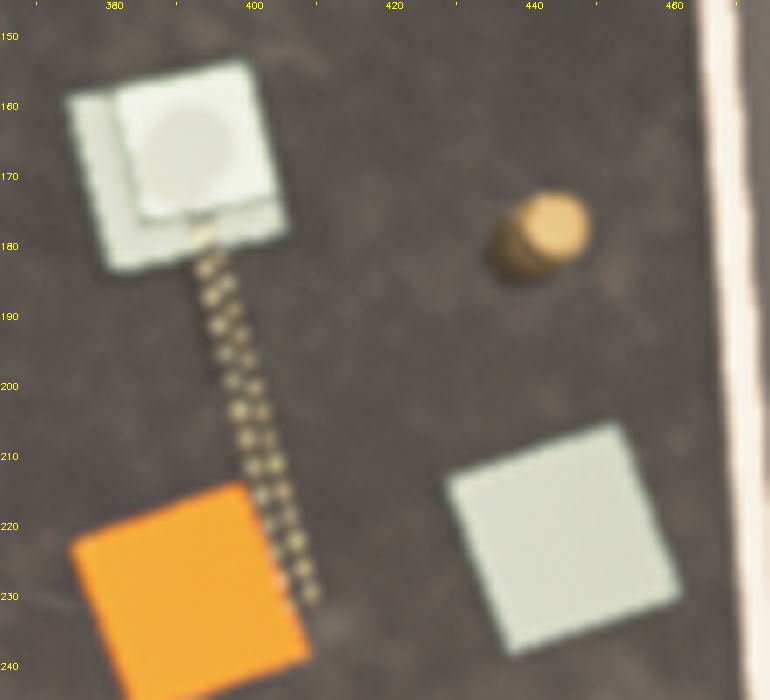

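View pics/b.png

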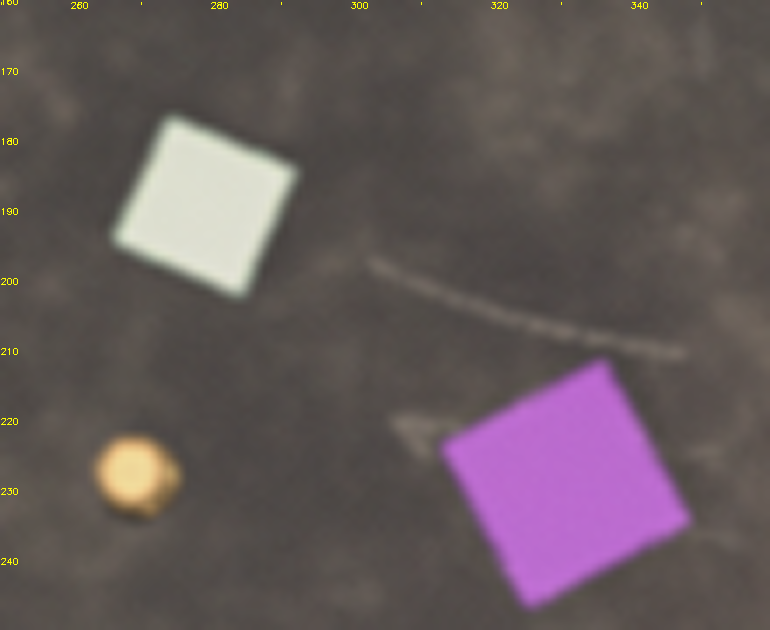

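View pics/c.png

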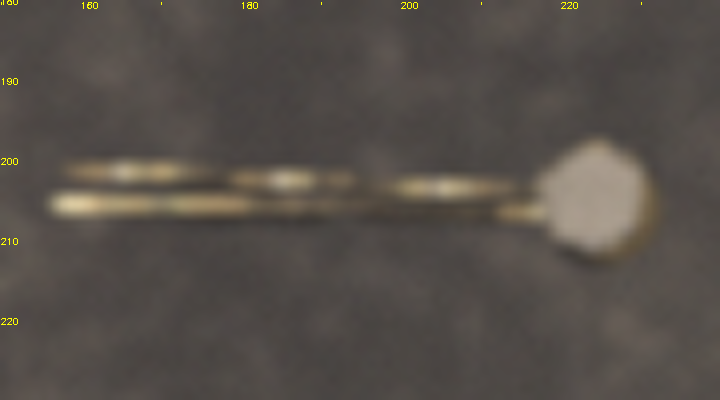

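```bash
cat > m0.py <<'E'
from h import *
c=cam("top")
def U(pts,x0,y0,s,z): 
    p=np.array(pts,float)/s+[x0-.5,y0-.5]; return unproj(c,p,z)[:,:2]
def plate(name,pts,x0,y0,s,z):
    w=U(pts,x0,y0,s,z); e=np.roll(w,-1,0)-w
    print(name,"ctr",w.mean(0).round(4),"sides",(np.linalg.norm(e,axis=1)*1e3).round(1),"ang",np.degrees(np.arctan2(e[:,1],e[:,0])).round(1))
A=(365,145,7);B=(250,160,7)
plate("cover",[(115,87),(248,62),(278,198),(147,222)],*A,.042)
plate("large",[(447,480),(618,424),(682,595),(511,655)],*A,.006)
plate("purple",[(440,448),(606,358),(691,520),(530,609)],*B,.006)
plate("small",[(172,115),(297,170),(243,297),(113,238)],*B,.006)
print("base diag mid",U([(68,97),(290,230)],*A,.006).mean(0), U([(68,97),(113,272)],*A,.006))
print("wA",U([(558,226)],*A,.04),"wB",U([(131,470)],*B,.04))
print("m2",U([(597,202)],150,180,8,.03),U([(55,205),(65,172)],150,180,8,.015))
print("m1 needles",U([(313,597),(205,267)],*A,.02))
E
python3 m0.py
```

```text
cover ctr [ 0.6127 -0.0547] sides [47.8 49.4 46.7 49.1] ang [ -79.9 -170.4   99.7   10.9]
large ctr [ 0.4757 -0.1859] sides [65.2 64.2 65.2 65.3] ang [ -73.  -162.9  107.9   17.1]
purple ctr [0.4628 0.099 ] sides [66.8 64.5 64.6 64.6] ang [ -62.4 -153.8  117.8   28.2]
small ctr [0.5642 0.225 ] sides [48.9 49.4 50.8 48.9] ang [-115.   156.8   64.5  -25.4]
base diag mid [ 0.61344267 -0.05449999] [[ 0.63850066 -0.01544108]
 [ 0.57400134 -0.0292258 ]]
wA [[ 0.58141542 -0.18005806]] wB [[0.46678273 0.24826007]]
m2 [[0.52256035 0.35533001]] [[0.5265202  0.52272243]
 [0.53665532 0.52007408]]
m1 needles [[ 0.45514599 -0.09235927]
 [ 0.57260893 -0.05971083]]
```

```bash
python3 -m inch '[[[1,28,-60,5,0,0,-49.5],[1,28,-60,5,0,0,-49.5],[1,28,-60,5,0,0,-49.5],[1,28,-60,5,0,0,-49.5],[1,28,-60,5,0,0,-49.5],[1,28,-60,5,0,0,-49.5],[1,28,-60,5,0,0,-49.5],[1,28,-60,5,0,0,-49.5],[1,28,-60,5,0,0,-49.5],[1,28,-60,5,0,0,-49.5],[1,28,-60,5,0,0,-49.5],[1,28,-60,5,0,0,-49.5],[1,28,-60,5,0,0,-49.5],[1,28,-60,5,0,0,-49.5],[1,28,-60,5,0,0,-49.5]]]'
python3 - <<'E'
from h import *
c=cam("wrist"); cv2.imwrite("pics/w1.png",c[0][:,:,::-1]); print(-c[2].T@c[3],c[2]); print(env.observe()["position"])
c=cam("scene"); crop(c,350,180,470,300,6,"pics/s1.png")
E
```

```text
time_s: 2.12
position: [0.4989, -0.0947, 0.2816]
tool_rot: [[0.956, 0.0, -0.294], [0.294, -0.0, 0.956], [0.0, -1.0, -0.0]]
ft_force: [0.2, 0.2, 0.8]
grip_width: 0.0854
[ 0.4768036  -0.0265008   0.42370716] [[ 9.55969372e-01  2.93466260e-01  3.36775301e-04]
 [ 2.81602082e-01 -9.17643485e-01  2.80411663e-01]
 [ 8.26004018e-02 -2.67970125e-01 -9.59879777e-01]]
[ 0.49896195 -0.094871    0.28154602]
```

View pics/w1.png

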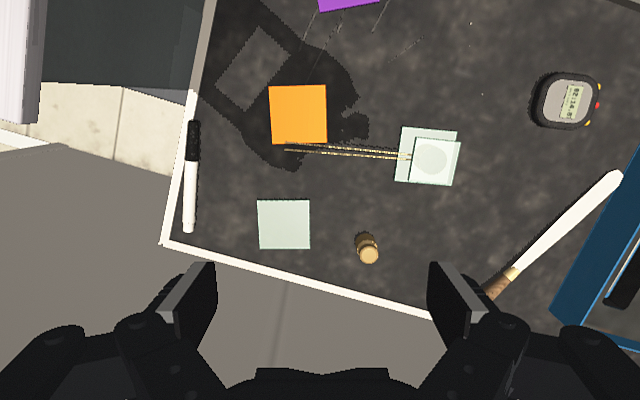

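View pics/s1.png

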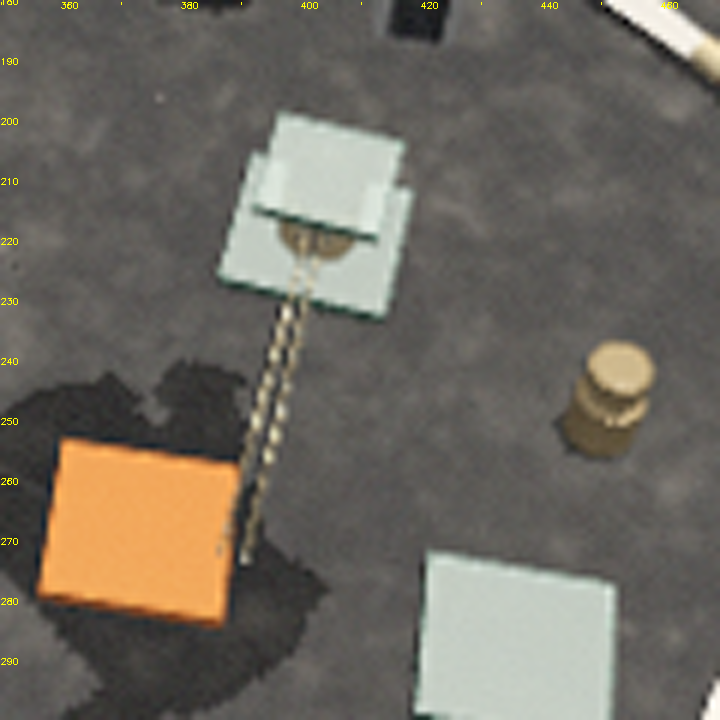

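Run:
```python
from h import *
c=cam("wrist"); crop(c,380,115,480,195,8,"pics/w1a.png"); crop(c,240,130,420,270,4,"pics/w1b.png")
```

```text
(no output)
```

View pics/w1a.png

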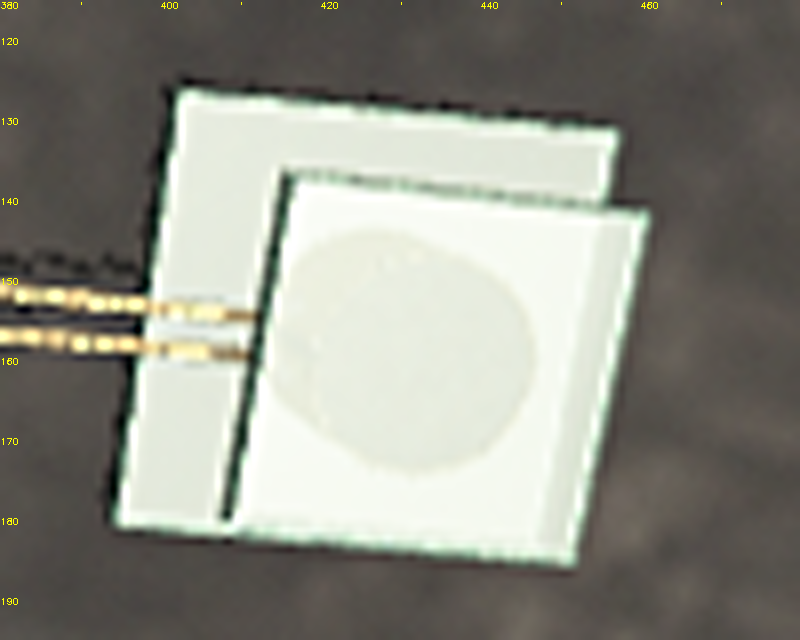

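View pics/w1b.png

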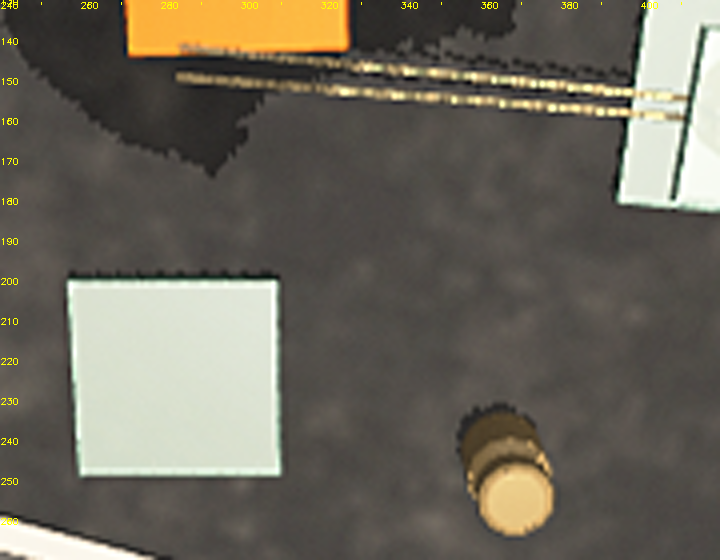

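Run:
```python
from h import *
c=cam("wrist")
def U(pts,x0,y0,s,z): return unproj(c,np.array(pts,float)/s+[x0-.5,y0-.5],z)[:,:2]
def plate(name,w):
    e=np.roll(w,-1,0)-w
    print(name,"ctr",w.mean(0).round(4),"sides",(np.linalg.norm(e,axis=1)*1e3).round(1),"ang",np.degrees(np.arctan2(e[:,1],e[:,0])).round(1))
A=(380,115,8);B=(240,130,4)
plate("cover",U([(293,175),(650,212),(577,563),(230,523)],*A,.042))
w=U([(178,90),(619,130),(116,523)],*A,.006); plate("base",np.array([w[0],w[1],w[1]+w[2]-w[0],w[2]]))
plate("large",U([(67,280),(279,279),(281,475),(80,475)],*B,.006))
print("wA",U([(516,497)],*B,.04))
for z in(.014,.021,.03):
  n=U([(183,47),(178,77),(688,98),(688,117)],*B,z); print(z,n.round(4).tolist(), "ang",np.degrees(np.arctan2(*(n[2]-n[0]+n[3]-n[1])[::-1])), np.linalg.norm(n[0]-n[2]))
```

```text
cover ctr [ 0.6123 -0.0537] sides [48.1 48.2 48.5 47.4] ang [  11.2  -78.7 -169.6  100.8]
base ctr [ 0.6123 -0.0538] sides [64.2 63.9 64.2 63.9] ang [  12.   -77.7 -168.   102.3]
large ctr [ 0.4761 -0.185 ] sides [64.6 64.7 63.8 64.4] ang [  17.3  -73.  -163.   107.8]
wA [[ 0.58087049 -0.17836783]]
0.014 [[0.4512, -0.0844], [0.4521, -0.093], [0.5943, -0.0558], [0.5962, -0.061]] ang 11.919247331602405 0.14587052784722995
0.021 [[0.4517, -0.0834], [0.4525, -0.0919], [0.5923, -0.0553], [0.5942, -0.0604]] ang 11.919247331602413 0.14337761859629972
0.03 [[0.4522, -0.0821], [0.4531, -0.0905], [0.5897, -0.0547], [0.5916, -0.0597]] ang 11.919247331602412 0.14017244955938954
```

```bash
python3 -m inch '[[[0.69,-2.3,-9.05,-10,0,0,0.2],[0.69,-2.3,-9.05,-10,0,0,0.2],[0.69,-2.3,-9.05,-22,0,0,0.2],[0.69,-2.3,-9.05,-22,0,0,0.2],[0.69,-2.3,-9.05,-22,0,0,0.2],[0.69,-2.3,-9.05,-22,0,0,0.2]]]' 30
python3 - <<'E'
from h import *
c=cam("wrist"); cv2.imwrite("pics/w2.png",c[0][:,:,::-1]);c=cam("scene"); crop(c,390,220,490,320,6,"pics/s2.png"); o=env.observe();print(o["position"],o["grip_width"])
E
```

```text
time_s: 3.08
position: [0.4771, -0.1865, 0.0631]
tool_rot: [[0.955, 0.002, -0.296], [0.296, -0.001, 0.955], [0.001, -1.0, -0.002]]
ft_force: [-0.3, 0.7, 0.4]
grip_width: 0.0722
[ 0.47741921 -0.1865863   0.06378614] 0.07215287886510038
```

View pics/w2.png

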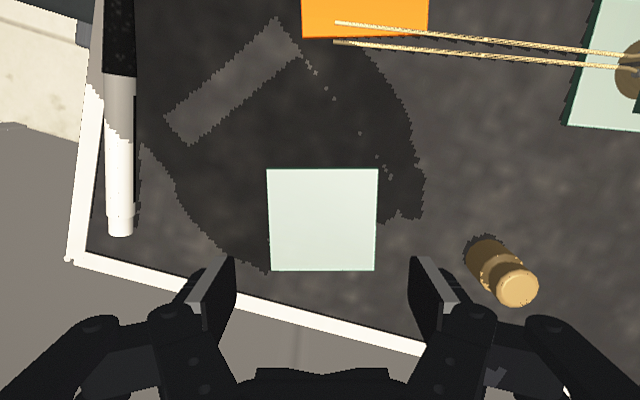

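View pics/s2.png

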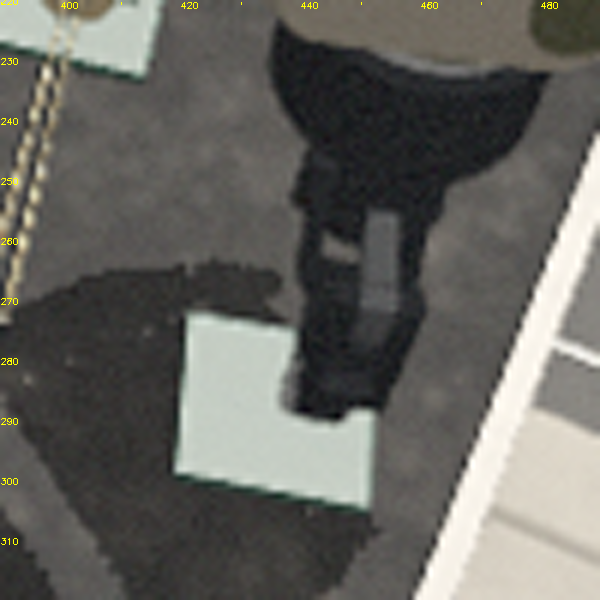

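Run:
```python
from h import *
c=cam("wrist")
w=unproj(c,[(267,169),(378,168),(375.5,270.5),(271,271)],.006)[:,:2]; e=np.roll(w,-1,0)-w
print(w.mean(0),np.linalg.norm(e,axis=1),np.degrees(np.arctan2(e[:,1],e[:,0])))
for i in range(2):cam("top");print(env.observe()["position"])
```

```text
[ 0.47700479 -0.18586441] [0.06315276 0.06450133 0.06481026 0.06419162] [  17.71278525  -71.58437897 -162.56189047  106.94019571]
[ 0.47704982 -0.18640266  0.0633099 ]
[ 0.47682413 -0.18628121  0.06296342]
```

```bash
python3 -m inch '[[[0.69,0,0,-3,0,0,0],[0.69,0,0,-5.5,0,0,0],[0.69,0,0,-6.3,0,0,0],[0.69,0,0,-6.7,0,0,0],[0.69,0,0,-6.9,0,0,0],[0.69,0,0,-6.9,0,0,0]]]'
```

```text
time_s: 4.08
position: [0.4764, -0.1862, -0.0072]
tool_rot: [[0.955, 0.001, -0.296], [0.296, -0.001, 0.955], [0.001, -1.0, -0.001]]
ft_force: [0.8, 0.2, 0.3]
grip_width: 0.072
```

No contact yet. Close.

```bash
python3 -m inch '[[[0.4,0,0,0,0,0,0],[0.3,0,0,0,0,0,0],[0.3,0,0,0,0,0,0],[0.3,0,0,0,0,0,0],[0.3,0,0,0,0,0,0]]]' 30
python3 - <<'E'
from h import *
c=cam("wrist"); crop(c,160,140,480,320,2,"pics/w3.png");c=cam("scene"); crop(c,400,250,470,330,8,"pics/s3.png")
E
```

```text
time_s: 4.7
position: [0.4773, -0.1869, -0.0057]
tool_rot: [[0.955, 0.003, -0.296], [0.296, -0.003, 0.955], [0.002, -1.0, -0.004]]
ft_force: [-0.9, 0.0, 16.8]
grip_width: 0.063
```

View pics/w3.png

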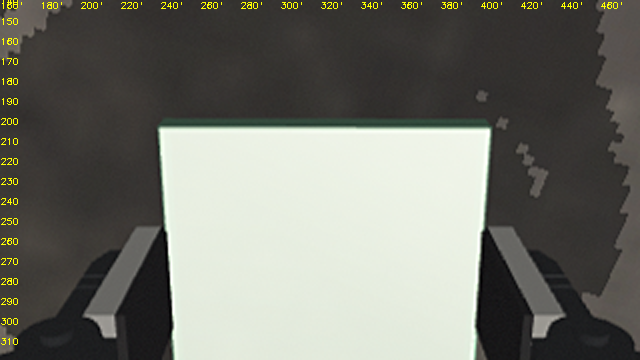

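View pics/s3.png

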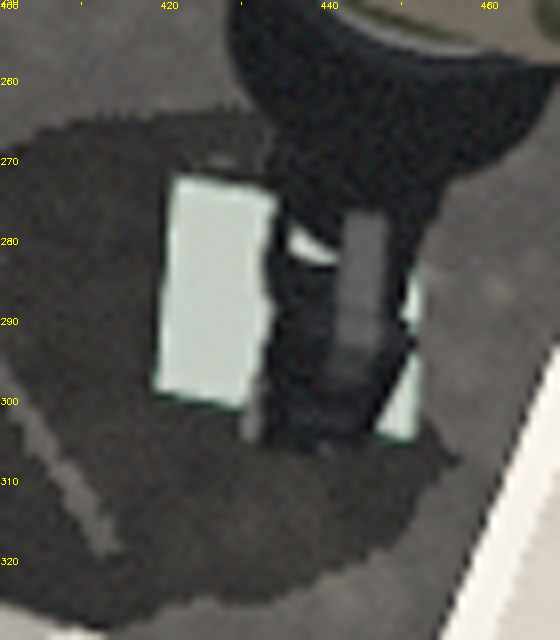

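```bash
python3 -m inch '[[[0.3,0,0,0.1,0,0,0],[0.3,0,0,0.3,0,0,0],[0.3,0,0,1,0,0,0],[0.3,0,0,5,0,0,0],[0.3,0,0,10,0,0,0],[0.3,0,0,12,0,0,0],[0.3,0,0,12,0,0,0]]]' 50
python3 - <<'E'
from h import *
c=cam("wrist"); cv2.imwrite("pics/w4.png",c[0][:,:,::-1])
E
```

```text
time_s: 5.68
position: [0.4765, -0.1863, 0.1136]
tool_rot: [[0.955, 0.002, -0.296], [0.296, -0.002, 0.955], [0.002, -1.0, -0.002]]
ft_force: [-0.1, -0.9, -1.2]
grip_width: 0.0622
```

View pics/w4.png

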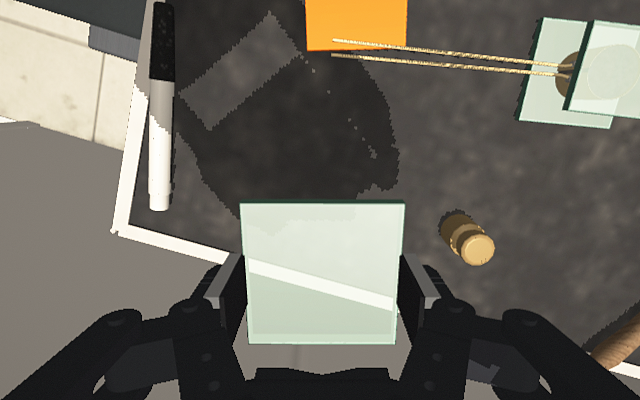

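Run:
```python
from h import *
c=cam("wrist"); crop(c,220,180,420,360,4,"pics/w4c.png")
for z in(.120,.125):
  w=unproj(c,[(240.5,203),(404.5,201),(395.5,344),(248,344)],z)[:,:2]; e=np.roll(w,-1,0)-w
  print(w.mean(0),np.linalg.norm(e,axis=1),np.degrees(np.arctan2(e[:,1],e[:,0])),w.mean(0)-env.observe()["position"][:2])
```

```text
[ 0.4752512  -0.18667806] [0.06450644 0.06626817 0.06566126 0.06544518] [  17.91935079  -72.53157034 -162.8156328   106.45631467] [-0.00039429 -0.00093978]
[ 0.47445025 -0.18411532] [0.06210732 0.06380353 0.06321919 0.06301115] [  17.91935079  -72.53157034 -162.8156328   106.45631467] [-0.00119524  0.00162296]
```

View pics/w4c.png

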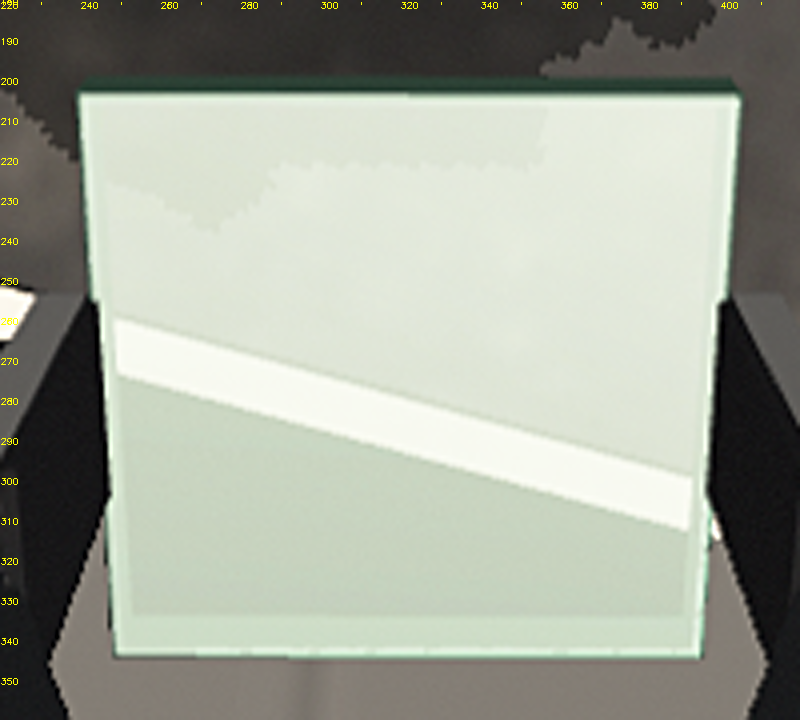

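```bash
python3 -m inch '[[[0.3,5,12,0,0,0,-3],[0.3,9,20,0,0,0,-5.2],[0.3,11,24.5,0,0,0,-5.2],[0.3,11,25.7,0,0,0,-5.2],[0.3,11,25.7,-4,0,0,-5.2],[0.3,11,25.7,-7,0,0,-5.2],[0.3,11,25.7,-8,0,0,-5.2],[0.3,11,25.7,-8,0,0,-5.2],[0.3,11,25.7,-8,0,0,-5.2]]]'
python3 - <<'E'
from h import *
c=cam("wrist"); cv2.imwrite("pics/w5.png",c[0][:,:,::-1])
c=cam("top"); crop(c,290,130,420,250,5,"pics/t5.png")
for i in range(3):cam("top");print(env.observe()["position"])
E
```

```text
time_s: 6.9
position: [0.5867, 0.0705, 0.0333]
tool_rot: [[0.978, 0.002, -0.208], [0.208, -0.0, 0.978], [0.002, -1.0, -0.0]]
ft_force: [0.0, 0.2, -1.1]
grip_width: 0.0619
[0.58652993 0.07065236 0.03325963]
[0.58645491 0.07073113 0.0331321 ]
[0.5863175  0.07076006 0.03292061]
```

View pics/w5.png

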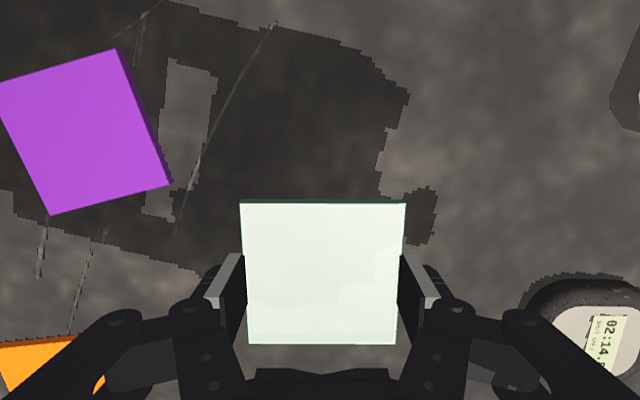

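View pics/t5.png

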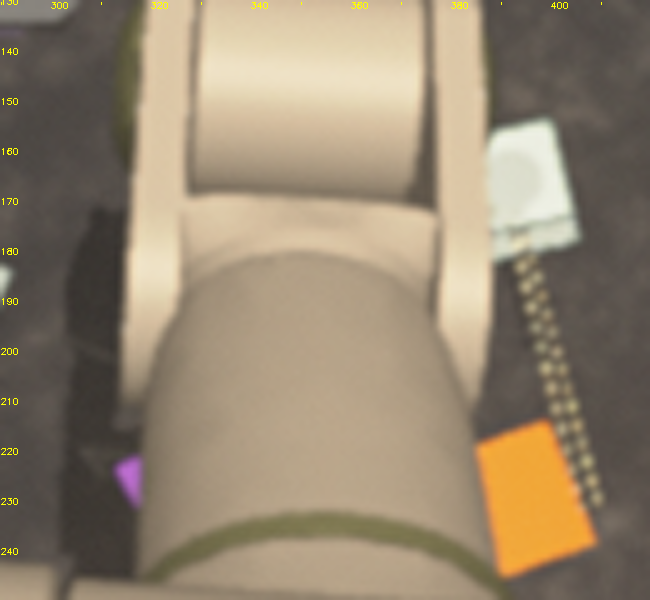

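```bash
python3 -m inch '[[[0.3,0,0,-2,0,0,0],[0.3,0,0,-3.3,0,0,0],[0.3,0,0,-3.6,0,0,0],[0.3,0,0,-3.8,0,0,0],[0.3,0,0,-3.8,0,0,0]]]'
```

```text
time_s: 7.78
position: [0.5864, 0.0709, -0.0052]
tool_rot: [[0.978, 0.001, -0.208], [0.208, -0.0, 0.978], [0.001, -1.0, -0.0]]
ft_force: [-0.6, -0.1, -0.6]
grip_width: 0.062
```

```bash
python3 -m inch '[[[0.3,0,0,-0.1,0,0,0],[0.3,0,0,-0.1,0,0,0],[0.5,0,0,-0.1,0,0,0],[0.69,0,0,-0.1,0,0,0],[0.69,0,0,-0.1,0,0,0],[0.69,0,0,1,0,0,0],[0.69,0,0,6,0,0,0],[0.69,0,0,12,0,0,0],[0.69,0,0,18,0,0,0],[0.69,0,0,18,0,0,0],[0.69,0,0,18,0,0,0]]]'
python3 - <<'E'
from h import *
c=cam("wrist"); cv2.imwrite("pics/w6.png",c[0][:,:,::-1])
c=cam("scene"); crop(c,270,180,470,300,4,"pics/s6.png")
E
```

```text
time_s: 9.15
position: [0.5857, 0.071, 0.1742]
tool_rot: [[0.978, -0.0, -0.208], [0.208, 0.0, 0.978], [-0.0, -1.0, 0.0]]
ft_force: [0.6, -0.1, -1.0]
grip_width: 0.0719
```

View pics/w6.png

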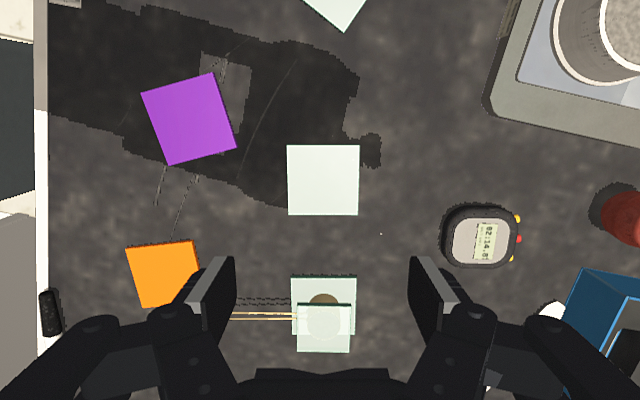

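View pics/s6.png

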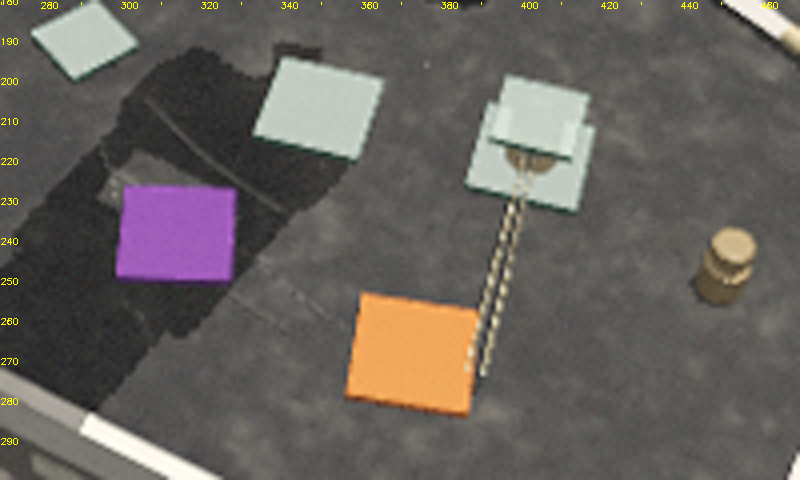

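Run:
```python
from h import *
c=cam("wrist"); crop(c,275,135,375,225,7,"pics/w6a.png");crop(c,275,265,375,365,7,"pics/w6b.png")
```

```text
(no output)
```

View pics/w6a.png

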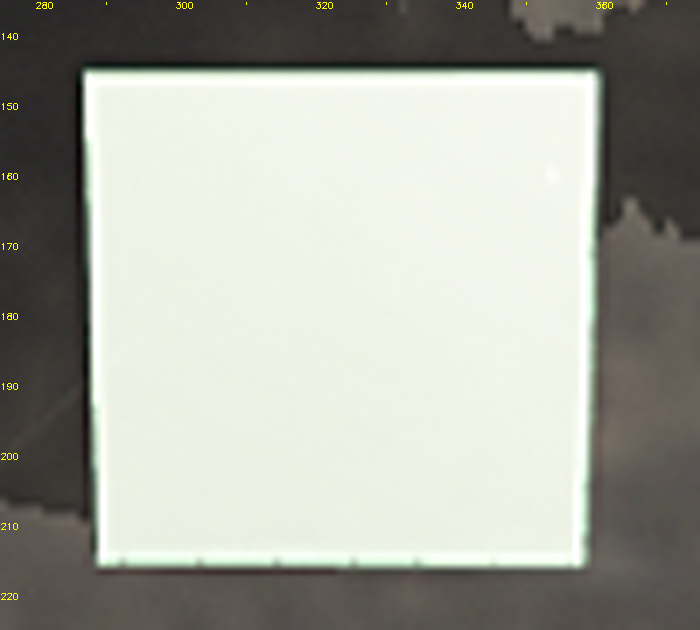

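View pics/w6b.png

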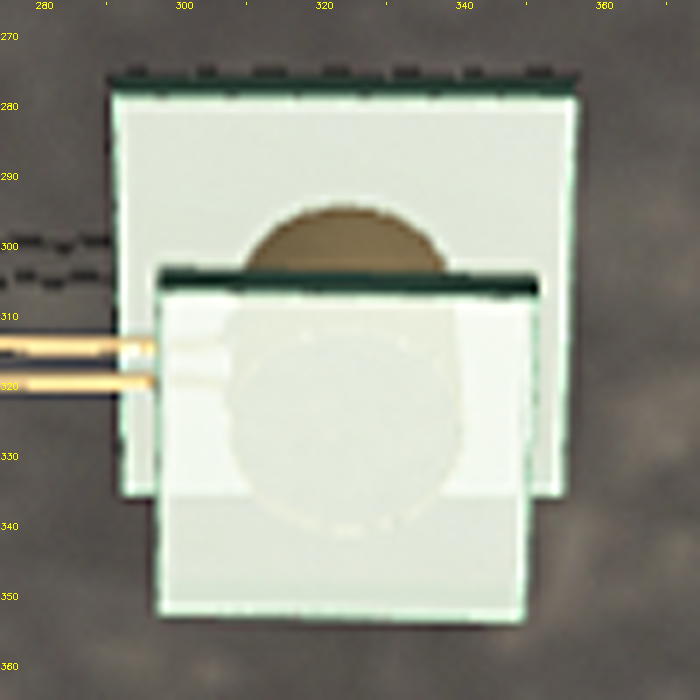

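```bash
cat >> h.py <<'E'
def U(c,pts,x0,y0,s,z): return unproj(c,np.array(pts,float)/s+[x0-.5,y0-.5],z)[:,:2]
def plate(name,w):
    e=np.roll(w,-1,0)-w
    print(name,"ctr",w.mean(0).round(4),"sides",(np.linalg.norm(e,axis=1)*1e3).round(1),"ang",np.degrees(np.arctan2(e[:,1],e[:,0])).round(1)); return w.mean(0)
E
python3 - <<'E'
from h import *
c=cam("wrist")
a=plate("second",U(c,[(84,70),(599,70),(584,566),(97,566)],275,135,7,.006))
b=plate("first",U(c,[(111,95),(578,97),(564,495),(123,494)],275,265,7,.006))
plate("cover",U(c,[(158,292),(538,295),(525,622),(157,615)],275,265,7,.042))
print(a-b,np.linalg.norm(a-b),np.degrees(np.arctan2(*(a-b)[::-1])), env.observe()["position"])
E
```

```text
second ctr [0.5852 0.0719] sides [63.5 64.4 63.6 64.5] ang [  12.   -78.  -168.   101.9]
first ctr [ 0.6124 -0.0534] sides [64.3 64.1 63.9 64.2] ang [  11.8  -78.2 -168.   102.1]
cover ctr [ 0.6124 -0.0534] sides [47.4 48.5 47.9 47.9] ang [  11.6  -78.7 -169.2  100.7]
[-0.02719193  0.12521635] 0.12813483084476665 102.25209679865253 [0.58569809 0.07096343 0.17310136]
```

```bash
python3 -m inch '[[[0.2,-3,12,3,0,0,-10],[0.2,-6.4,22,3,0,0,-15],[0.2,-6.4,26,3,0,0,-15],[0.2,-6.4,26,3,0,0,-15],[0.2,-6.4,26,3,0,0,-15],[0.2,-6.4,26,3,0,0,-15],[0.2,-6.4,26,3,0,0,-15]]]'
python3 - <<'E'
from h import *
c=cam("wrist"); cv2.imwrite("pics/w7.png",c[0][:,:,::-1])
E
```

```text
time_s: 10.22
position: [0.5226, 0.3296, 0.2038]
tool_rot: [[0.999, -0.001, 0.053], [-0.053, -0.001, 0.999], [-0.001, -1.0, -0.001]]
ft_force: [-0.1, -0.4, -0.5]
grip_width: 0.0512
```

View pics/w7.png

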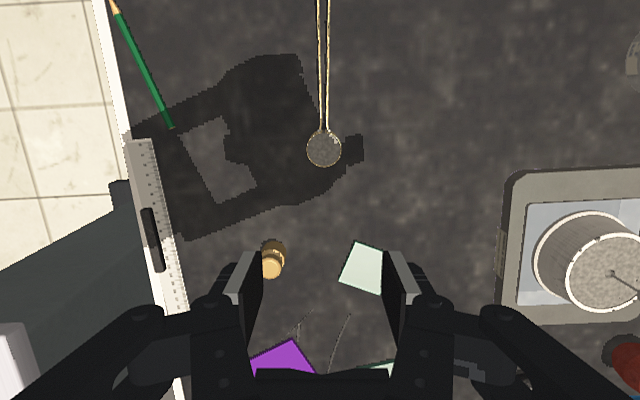

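Run:
```python
from h import *
c=cam("wrist"); crop(c,280,0,370,180,4,"pics/w7a.png");
```

```text
(no output)
```

View pics/w7a.png

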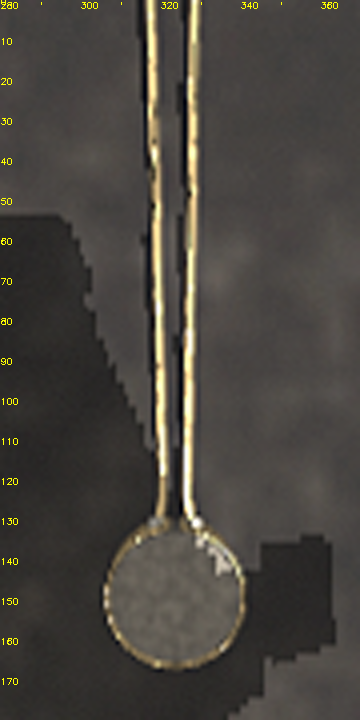

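Run:
```python
from h import *
c=cam("wrist")
r=U(c,[(175,594),(105,594),(245,594)],280,0,4,.03); print(r)
n=U(c,[(163.5,480),(187.5,480),(151,10),(194.5,10)],280,0,4,.015); m0=(n[0]+n[1])/2;m1=(n[2]+n[3])/2
print(m0,m1,np.degrees(np.arctan2(*(m1-m0)[::-1])),np.degrees(np.arctan2(*(m1-r[0])[::-1]))); print(env.observe()["position"])
c=cam("top"); print(U(c,[(597,202)],150,180,8,.03))
```

```text
[[0.52445112 0.35816285]
 [0.5089699  0.35900573]
 [0.53993163 0.35732001]]
[0.52588619 0.38190491] [0.53038127 0.47723809] 87.3004303298003 87.14892637529933
[0.52267947 0.32963812 0.20422206]
[[0.52256035 0.35533001]]
```

```bash
python3 -m inch '[[[0.2,0.2,2.85,-5,0,0,0],[0.2,0.2,2.85,-10,0,0,0],[0.2,0.2,2.85,-12,0,0,0],[0.2,0.2,2.85,-12,0,0,0],[0.2,0.2,2.85,-12,0,0,0]]]'
python3 - <<'E'
from h import *
c=cam("wrist"); cv2.imwrite("pics/w8.png",c[0][:,:,::-1])
for i in range(3):cam("top");print(env.observe()["position"])
E
```

```text
time_s: 11.05
position: [0.5249, 0.3594, 0.0857]
tool_rot: [[0.999, 0.002, 0.053], [-0.053, 0.001, 0.999], [0.002, -1.0, 0.001]]
ft_force: [0.2, -0.1, 1.0]
grip_width: 0.051
[0.52482572 0.35952249 0.08585335]
[0.52467255 0.35952048 0.085662  ]
[0.52452467 0.35951809 0.08543702]
```

View pics/w8.png

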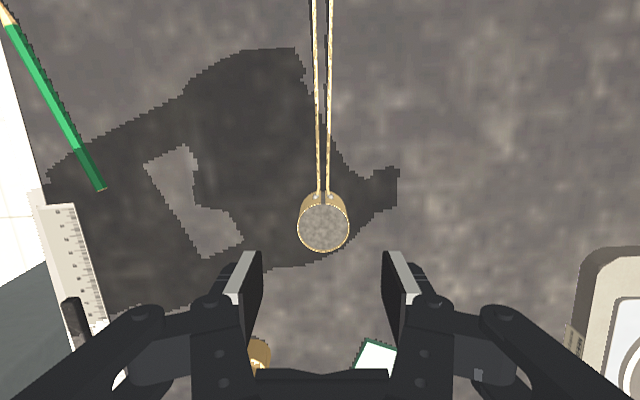

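Run:
```python
from h import *
c=cam("wrist"); crop(c,270,170,380,270,7,"pics/w8a.png"); print(unproj(c,[(323,227.5)],.03),env.observe()["position"])
```

```text
[[0.52415666 0.35749026 0.03      ]] [0.52441798 0.359494   0.08519788]
```

View pics/w8a.png

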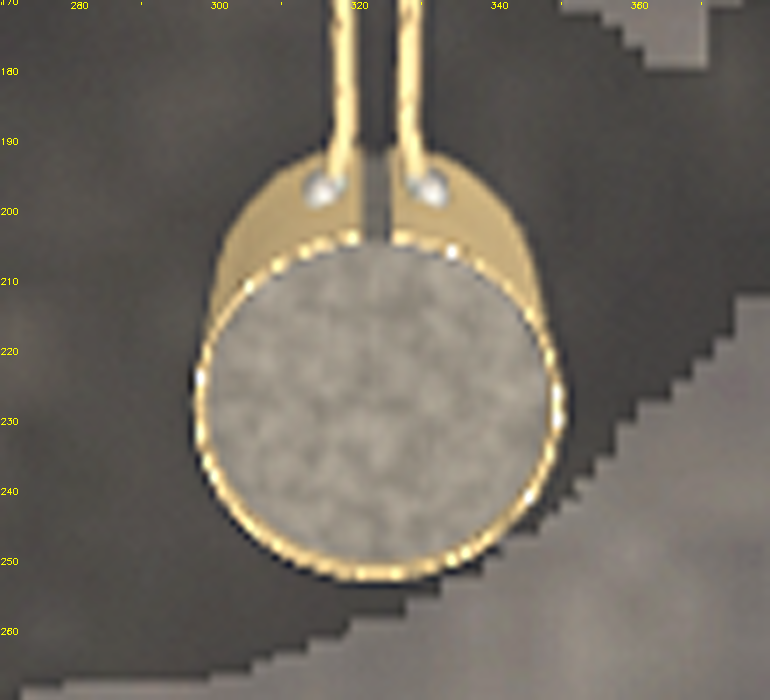

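```bash
python3 -m inch '[[[0.2,0,-0.2,0,0,0,0],[0.2,0,-0.2,-4,0,0,0],[0.2,0,-0.2,-7,0,0,0],[0.2,0,-0.2,-8.1,0,0,0],[0.2,0,-0.2,-8.1,0,0,0],[0.0,0,-0.2,-8.1,0,0,0],[-0.4,0,-0.2,-8.1,0,0,0],[-0.4,0,-0.2,-8.1,0,0,0],[-0.4,0,-0.2,-8.1,0,0,0],[-0.4,0,-0.2,-8.1,0,0,0]]]' 30
python3 - <<'E'
from h import *
c=cam("wrist"); cv2.imwrite("pics/w9.png",c[0][:,:,::-1])
E
```

```text
time_s: 12.55
position: [0.5248, 0.3577, 0.0047]
tool_rot: [[0.999, 0.002, 0.052], [-0.052, 0.001, 0.999], [0.002, -1.0, 0.001]]
ft_force: [-0.5, -0.8, 6.7]
grip_width: 0.0299
```

View pics/w9.png

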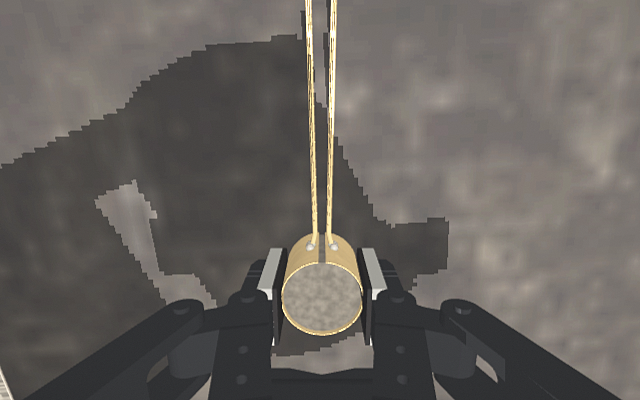

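```bash
python3 -m inch '[[[-0.4,0,0,0.5,0,0,0],[-0.4,0,0,5,0,0,0],[-0.4,0,0,10,0,0,0],[-0.4,0,0,13,0,0,0],[-0.4,0,0,13,0,0,0],[-0.4,0,0,13,0,0,0]]]' 40
python3 - <<'E'
from h import *
c=cam("wrist"); cv2.imwrite("pics/w10.png",c[0][:,:,::-1])
E
```

```text
time_s: 13.35
position: [0.5235, 0.3572, 0.132]
tool_rot: [[0.999, -0.002, 0.052], [-0.052, -0.001, 0.999], [-0.002, -1.0, -0.001]]
ft_force: [0.2, 0.2, -0.9]
grip_width: 0.0299
```

View pics/w10.png

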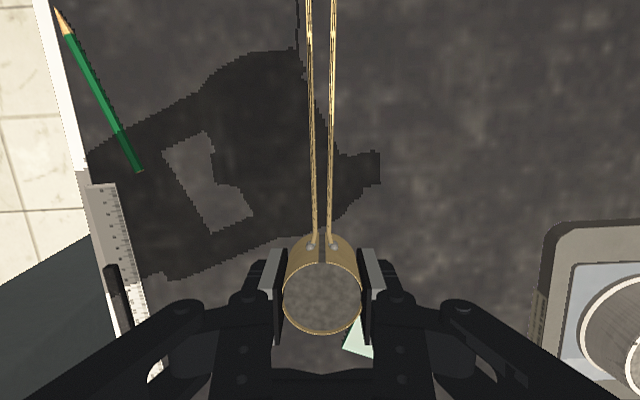

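```bash
python3 -m inch '[[[-0.4,0,-3,0,0,0,10],[-0.4,0.5,-6,0,0,0,20],[-0.4,1,-9,0,0,0,30],[-0.4,2,-12,0,0,0,40],[-0.4,3,-15,0,0,0,50],[-0.4,4,-18,0,0,0,60],[-0.4,5,-21,0,0,0,70],[-0.4,6.1,-24,0,0,0,80],[-0.4,6.1,-27,0,0,0,90],[-0.4,6.1,-28.6,0,0,0,100],[-0.4,6.1,-28.6,0,0,0,104.8],[-0.4,6.1,-28.6,0,0,0,104.8],[-0.4,6.1,-28.6,-4,0,0,104.8],[-0.4,6.1,-28.6,-7,0,0,104.8],[-0.4,6.1,-28.6,-7,0,0,104.8],[-0.4,6.1,-28.6,-7,0,0,104.8]]]'
python3 - <<'E'
from h import *
c=cam("wrist"); cv2.imwrite("pics/w11.png",c[0][:,:,::-1])
c=cam("scene"); crop(c,240,140,480,300,3,"pics/s11.png")
for i in range(3):cam("top");print(env.observe()["position"],env.observe()["tool_rot"][:2,0])
E
```

```text
time_s: 15.4
position: [0.5857, 0.0716, 0.0642]
tool_rot: [[-0.204, 0.001, -0.979], [0.979, -0.0, -0.204], [-0.0, -1.0, -0.001]]
ft_force: [0.1, 0.0, -0.3]
grip_width: 0.0297
[0.58571269 0.07149214 0.0645704 ] [-0.20459117  0.97884733]
[0.58558165 0.07145937 0.0643865 ] [-0.20463915  0.97883734]
[0.58546607 0.07146698 0.06421721] [-0.20476155  0.97881178]
```

View pics/w11.png

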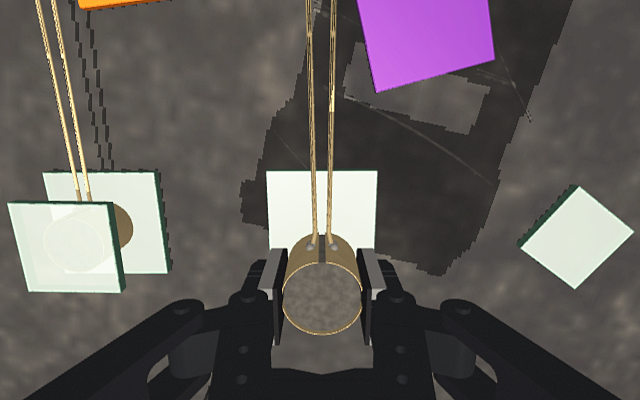

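View pics/s11.png

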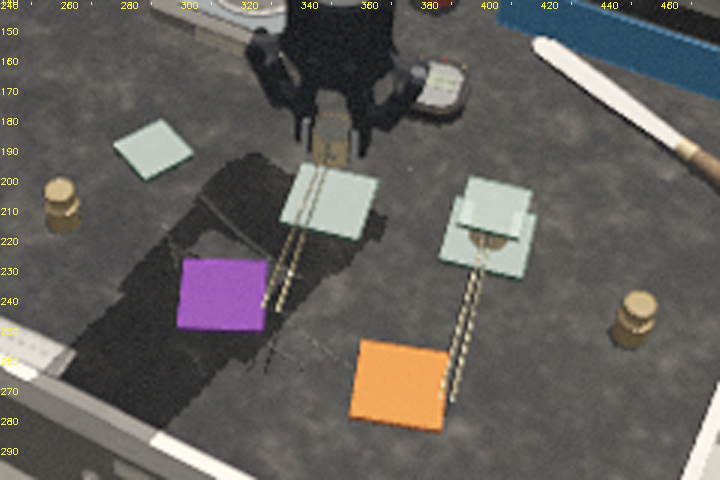

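```bash
python3 -m inch '[[[-0.4,0,0,-3,0,0,0],[-0.4,0,0,-4.5,0,0,0],[-0.4,0,0,-5,0,0,0],[-0.4,0,0,-5.2,0,0,0],[-0.4,0,0,-5.2,0,0,0]]]'
python3 - <<'E'
from h import *
c=cam("wrist"); cv2.imwrite("pics/w12.png",c[0][:,:,::-1])
for i in range(2):cam("top");print(env.observe()["position"],env.observe()["ft_force"])
E
```

```text
time_s: 16.27
position: [0.5855, 0.0714, 0.0119]
tool_rot: [[-0.205, 0.001, -0.979], [0.979, -0.0, -0.205], [-0.0, -1.0, -0.001]]
ft_force: [0.1, -0.3, -1.1]
grip_width: 0.0299
[0.58541704 0.07142766 0.01190052] [ 0.18696117  0.10227526 -1.80172222]
[0.58537589 0.07142865 0.01180879] [-0.00631426  0.4539678  -0.72609269]
```

View pics/w12.png

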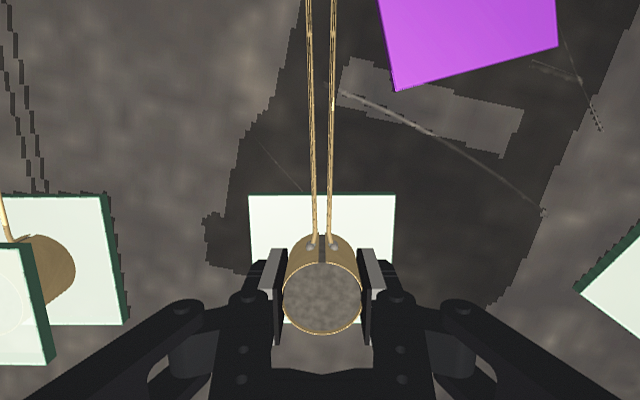

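```bash
python3 -m inch '[[[-0.4,0,0,-0.1,0,0,0],[-0.4,0,0,-0.1,0,0,0],[-0.2,0,0,-0.1,0,0,0],[0.2,0,0,-0.1,0,0,0],[0.2,0,0,-0.1,0,0,0],[0.2,0,0,1,0,0,0],[0.2,0,0,5,0,0,0],[0.2,0,0,11,0,0,0],[0.2,0,0,16,0,0,0],[0.2,0,0,16,0,0,0],[0.2,0,0,16,0,0,0]]]'
python3 - <<'E'
from h import *
c=cam("wrist"); cv2.imwrite("pics/w13.png",c[0][:,:,::-1]); crop(c,260,100,380,210,7,"pics/w13a.png")
E
```

```text
time_s: 17.8
position: [0.5847, 0.0715, 0.1711]
tool_rot: [[-0.205, -0.001, -0.979], [0.979, 0.0, -0.205], [0.0, -1.0, 0.001]]
ft_force: [-0.7, -0.2, -1.3]
grip_width: 0.0512
```

View pics/w13.png

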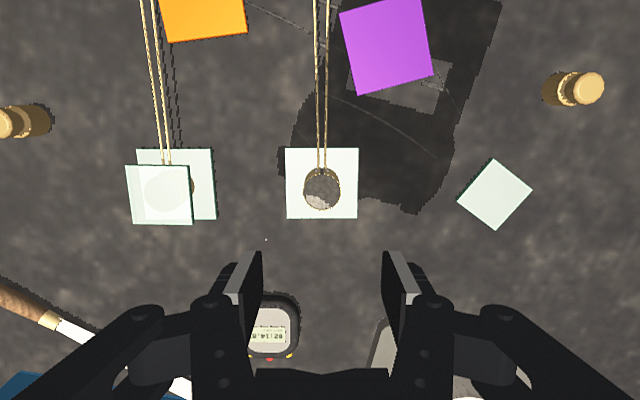

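View pics/w13a.png

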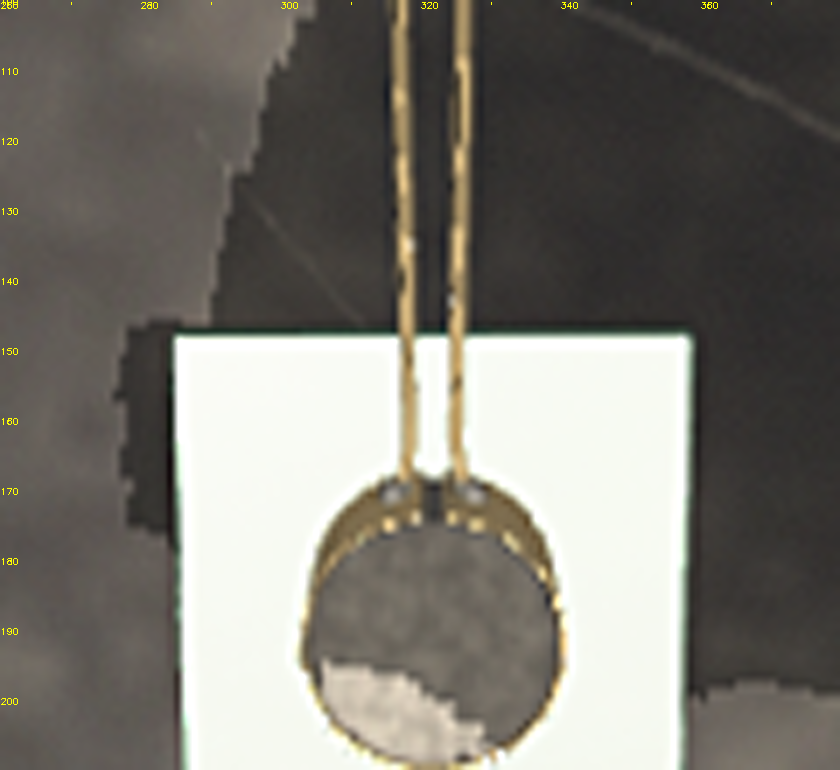

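Run:
```python
from h import *
c=cam("wrist"); crop(c,260,120,380,230,7,"pics/w13b.png");crop(c,110,130,230,240,7,"pics/w13c.png");crop(c,450,140,550,240,7,"pics/w13d.png")
```

```text
(no output)
```

View pics/w13b.png

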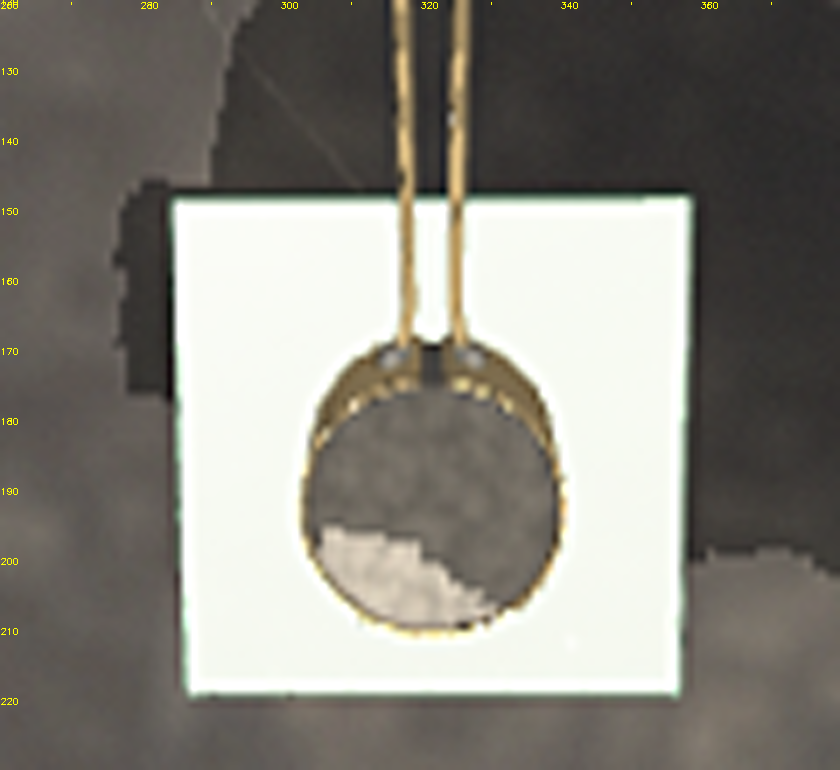

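View pics/w13d.png

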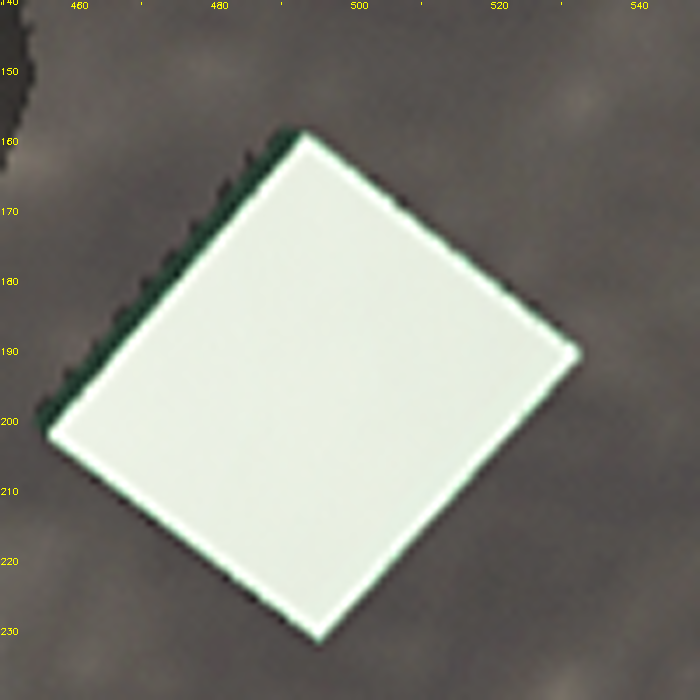

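Run:
```python
from h import *
c=cam("wrist")
plate("second base",U(c,[(172,198),(692,198),(681,695),(188,694)],260,120,7,.006))
print("ring",U(c,[(433,504),(303,504),(563,504)],260,120,7,.036))
n=U(c,[(406,330),(457,330),(402,10),(460,10)],260,120,7,.021);m0=(n[0]+n[1])/2;m1=(n[2]+n[3])/2
print("needle ang",np.degrees(np.arctan2(*(m0-m1)[::-1])))
plate("small",U(c,[(305,133),(581,352),(319,640),(48,433)],450,140,7,.006)); print(env.observe()["position"])
```

```text
second base ctr [0.5849 0.0717] sides [63.7 64.3 64.  64.2] ang [ 101.8   12.2  -78.4 -168. ]
ring [[0.58381    0.0714725 ]
 [0.58684761 0.05690275]
 [0.58077206 0.08604391]]
needle ang 11.856969837427037
small ctr [0.5637 0.2247] sides [47.8 47.9 47.8 47.5] ang [  66.   -23.9 -114.5  156.1]
[0.58460918 0.07147246 0.17007382]
```

```bash
python3 -m inch '[[[0.32,-1,5,0,0,0,-10],[0.32,-2.1,10,0,0,0,-20],[0.32,-2.1,15.3,0,0,0,-30],[0.32,-2.1,15.3,0,0,0,-35.9],[0.32,-2.1,15.3,-5,0,0,-35.9],[0.32,-2.1,15.3,-10,0,0,-35.9],[0.32,-2.1,15.3,-11,0,0,-35.9],[0.32,-2.1,15.3,-11,0,0,-35.9],[0.32,-2.1,15.3,-11,0,0,-35.9]]]'
python3 - <<'E'
from h import *
c=cam("wrist"); cv2.imwrite("pics/w14.png",c[0][:,:,::-1])
for i in range(3):cam("top");print(env.observe()["position"])
E
```

```text
time_s: 19.08
position: [0.5651, 0.2246, 0.0632]
tool_rot: [[0.408, 0.003, -0.913], [0.913, 0.001, 0.408], [0.002, -1.0, -0.003]]
ft_force: [-0.3, -0.2, 0.1]
grip_width: 0.0567
[0.56489104 0.22457641 0.06301344]
[0.56469241 0.22454512 0.0626931 ]
[0.56453133 0.22451675 0.06241497]
```

View pics/w14.png

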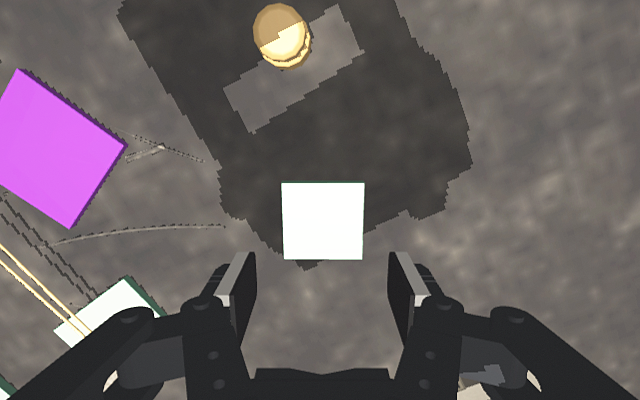

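Run:
```python
from h import *
c=cam("wrist")
plate("small",unproj(c,[(281.5,182.5),(364.5,182.5),(363,259.5),(285,260)],.006)[:,:2]); print(env.observe()["position"])
```

```text
small ctr [0.5633 0.2259] sides [47.4 48.2 47.6 48.5] ang [  65.9  -23.3 -113.7  156.6]
[0.56442143 0.22447814 0.0621498 ]
```

```bash
python3 -m inch '[[[0.32,-0.1,0.1,-3,0,0,0],[0.32,-0.1,0.1,-5.5,0,0,0],[0.32,-0.1,0.1,-6.0,0,0,0],[0.32,-0.1,0.1,-6.3,0,0,0],[0.32,-0.1,0.1,-6.3,0,0,0]]]'
```

```text
time_s: 19.95
position: [0.5636, 0.2255, -0.0009]
tool_rot: [[0.408, 0.001, -0.913], [0.913, 0.0, 0.408], [0.001, -1.0, -0.001]]
ft_force: [-0.4, 0.6, 0.9]
grip_width: 0.056
```

```bash
python3 -m inch '[[[0.2,0,0,-0.1,0,0,0],[0,0,0,-0.1,0,0,0],[0,0,0,-0.1,0,0,0],[0,0,0,-0.1,0,0,0],[0,0,0,-0.1,0,0,0]]]' 30
python3 - <<'E'
from h import *
c=cam("wrist"); cv2.imwrite("pics/w15.png",c[0][:,:,::-1])
E
```

```text
time_s: 20.58
position: [0.5635, 0.2255, -0.0019]
tool_rot: [[0.408, 0.001, -0.913], [0.913, 0.0, 0.408], [0.001, -1.0, -0.001]]
ft_force: [-2.0, 0.1, 6.0]
grip_width: 0.0466
```

View pics/w15.png

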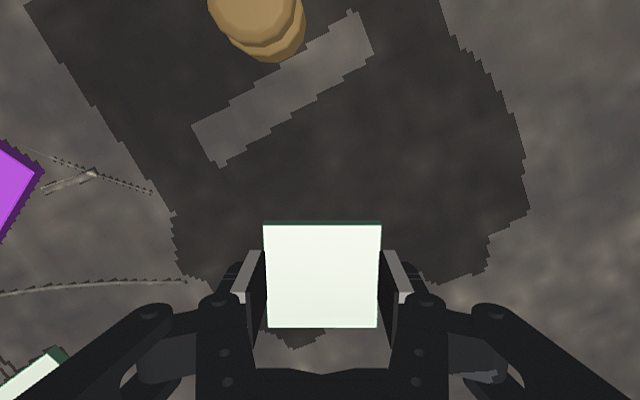

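```bash
python3 -m inch '[[[0,0,0,0.5,0,0,0],[0,0,0,6,0,0,0],[0,0,0,11,0,0,0],[0,0,-3,12,0,0,10],[0,1,-8,12,0,0,20],[0,2.1,-13,12,0,0,30],[0,2.1,-15.4,12,0,0,36],[0,2.1,-15.4,12,0,0,36],[0,2.1,-15.4,9,0,0,36],[0,2.1,-15.4,7,0,0,36],[0,2.1,-15.4,7,0,0,36],[0,2.1,-15.4,7,0,0,36]]]' 50
python3 - <<'E'
from h import *
c=cam("wrist"); cv2.imwrite("pics/w16.png",c[0][:,:,::-1]);c=cam("scene"); crop(c,240,140,480,300,3,"pics/s16.png")
for i in range(3):cam("top");print(env.observe()["position"])
E
```

```text
time_s: 22.12
position: [0.5845, 0.0721, 0.0682]
tool_rot: [[-0.207, 0.001, -0.978], [0.978, -0.0, -0.207], [-0.0, -1.0, -0.001]]
ft_force: [0.0, 0.5, -0.2]
grip_width: 0.0459
[0.58451403 0.07167962 0.06825737]
[0.58443104 0.07159331 0.06809978]
[0.58434407 0.07152922 0.06795589]
```

View pics/w16.png

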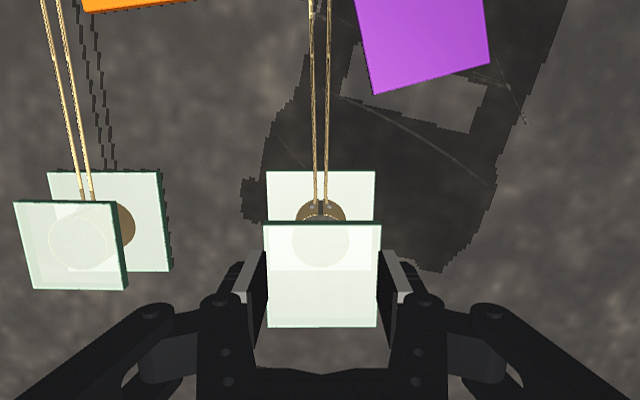

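View pics/s16.png

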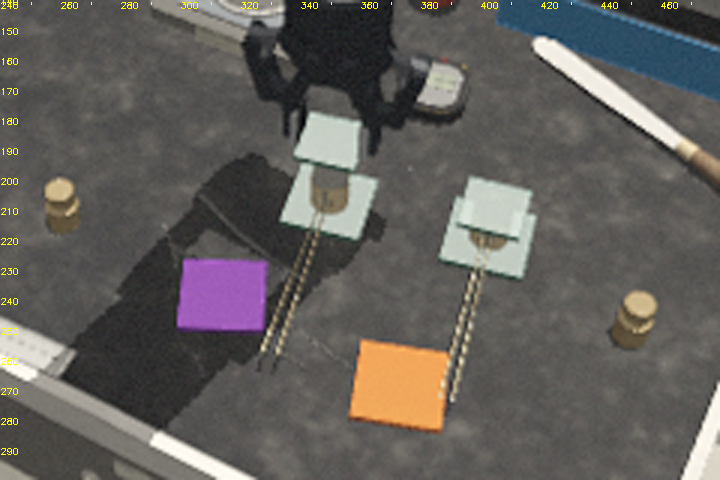

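Run:
```python
from h import *
c=cam("wrist")
for z in(.074,.076):plate("small",unproj(c,[(263,225),(381,225),(377,327),(267.5,327)],z)[:,:2]); 
print(env.observe()["position"])
```

```text
small ctr [0.5854 0.0722] sides [47.9 48.1 48.6 48.1] ang [ 101.9   12.5  -78.1 -168.4]
small ctr [0.5844 0.072 ] sides [47.2 47.4 47.9 47.4] ang [ 101.9   12.5  -78.1 -168.4]
[0.58430655 0.07146118 0.06780855]
```

```bash
python3 -m inch '[[[0,0,0,-2,0,0,0],[0,0,0,-3,0,0,0],[0,0,0,-3.25,0,0,0],[0,0,0,-3.3,0,0,0],[0,0,0,-3.3,0,0,0]]]'
python3 - <<'E'
from h import *
c=cam("wrist"); cv2.imwrite("pics/w17.png",c[0][:,:,::-1]);c=cam("scene"); crop(c,310,150,430,250,6,"pics/s17.png")
print(env.observe()["position"],env.observe()["ft_force"])
E
```

```text
time_s: 23.05
position: [0.5844, 0.0714, 0.0348]
tool_rot: [[-0.207, 0.001, -0.978], [0.978, -0.0, -0.207], [-0.0, -1.0, -0.001]]
ft_force: [0.2, 0.8, -0.2]
grip_width: 0.0459
[0.58431327 0.07143756 0.03471114] [ 0.12533309 -0.14043861 -0.01699285]
```

View pics/s17.png

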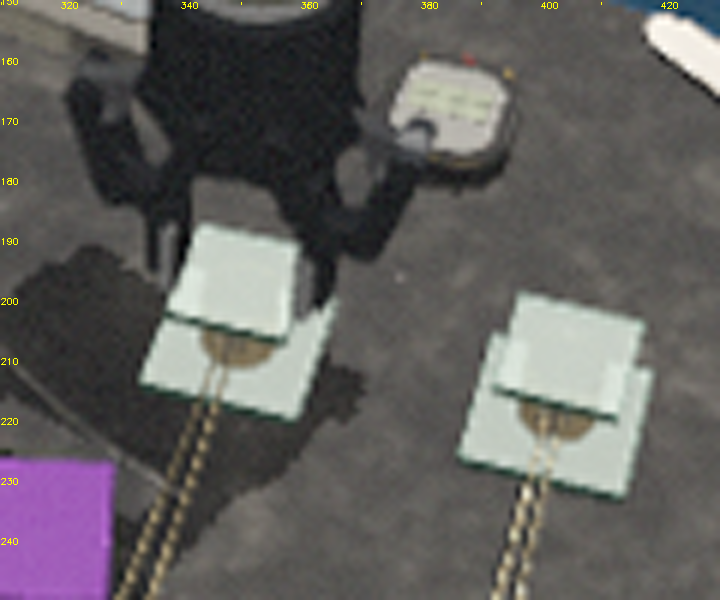

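View pics/w17.png

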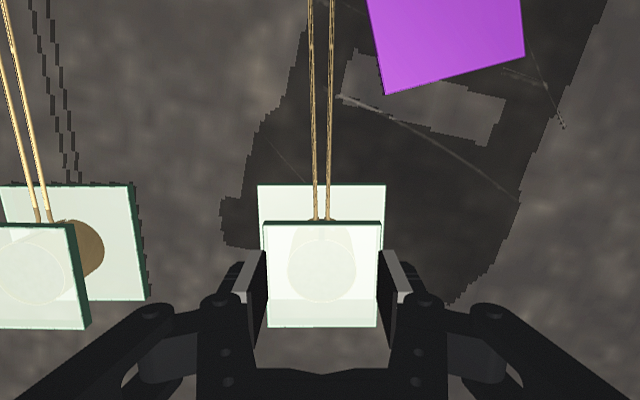

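```bash
python3 -m inch '[[[0,0,0,-0.1,0,0,0],[0,0,0,-0.1,0,0,0]]]'
```

```text
time_s: 23.4
position: [0.5844, 0.0714, 0.0343]
tool_rot: [[-0.207, 0.001, -0.978], [0.978, -0.0, -0.207], [-0.0, -1.0, -0.001]]
ft_force: [-1.9, -0.6, 6.8]
grip_width: 0.0462
```

Contact (~7 N). Release and rise.

```bash
python3 -m inch '[[[0.1,0,0,0,0,0,0],[0.2,0,0,0,0,0,0],[0.32,0,0,0,0,0,0],[0.32,0,0,0,0,0,0],[0.32,0,0,1,0,0,0],[0.32,0,0,6,0,0,0],[0.32,0,0,11,0,0,0],[0.32,0,0,14,0,0,0],[0.32,0,0,14,0,0,0],[0.32,0,0,14,0,0,0]]]'
python3 - <<'E'
from h import *
c=cam("wrist"); cv2.imwrite("pics/w18.png",c[0][:,:,::-1]);crop(c,260,120,380,230,7,"pics/w18b.png")
print(env.observe()["position"])
E
```

```text
time_s: 24.65
position: [0.5836, 0.0715, 0.1726]
tool_rot: [[-0.207, -0.001, -0.978], [0.978, 0.0, -0.207], [0.0, -1.0, 0.001]]
ft_force: [0.6, 1.0, 0.3]
grip_width: 0.0559
[0.5835544  0.07148654 0.17220903]
```

View pics/w18.png

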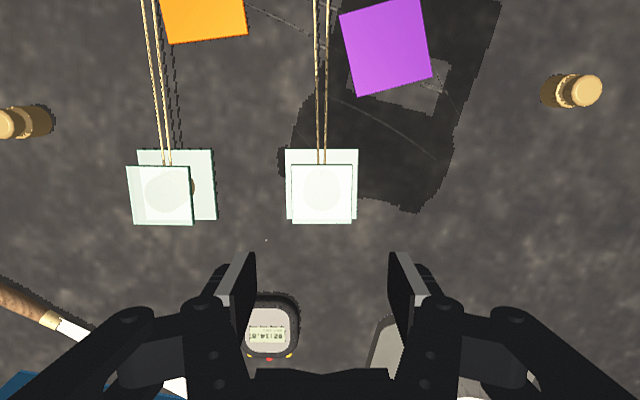

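View pics/w18b.png

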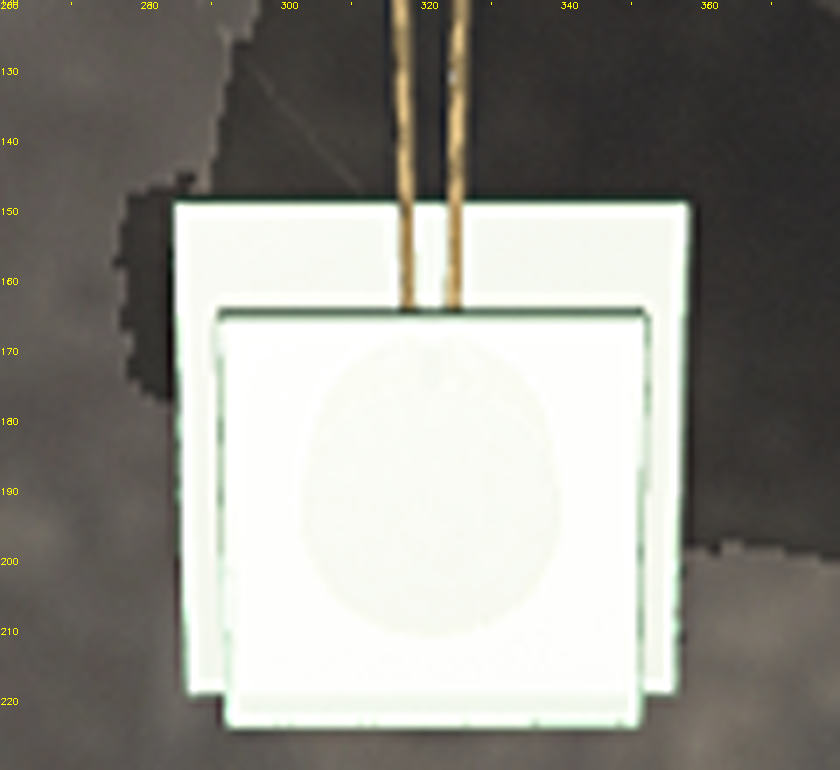

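Run:
```python
from h import *
c=cam("wrist")
plate("base2",U(c,[(174,203),(690,203),(677,693),(188,693)],260,120,7,.006))
plate("cover2",U(c,[(218,316),(648,316),(641,728),(226,728)],260,120,7,.042))
# weight b, top circle approx px
print("wB top",unproj(c,[(588,89)],.04)); print(env.observe()["position"])
crop(c,520,50,620,130,8,"pics/w18d.png")
```

```text
base2 ctr [0.5847 0.0718] sides [63.7 63.9 63.9 63.9] ang [ 101.9   12.   -78.1 -168.1]
cover2 ctr [0.5845 0.0718] sides [47.5 48.2 48.1 48.2] ang [ 101.9   12.3  -78.1 -168.4]
wB top [[0.46585232 0.24727835 0.04      ]]
[0.58358851 0.07148114 0.17210642]
```

View pics/w18d.png

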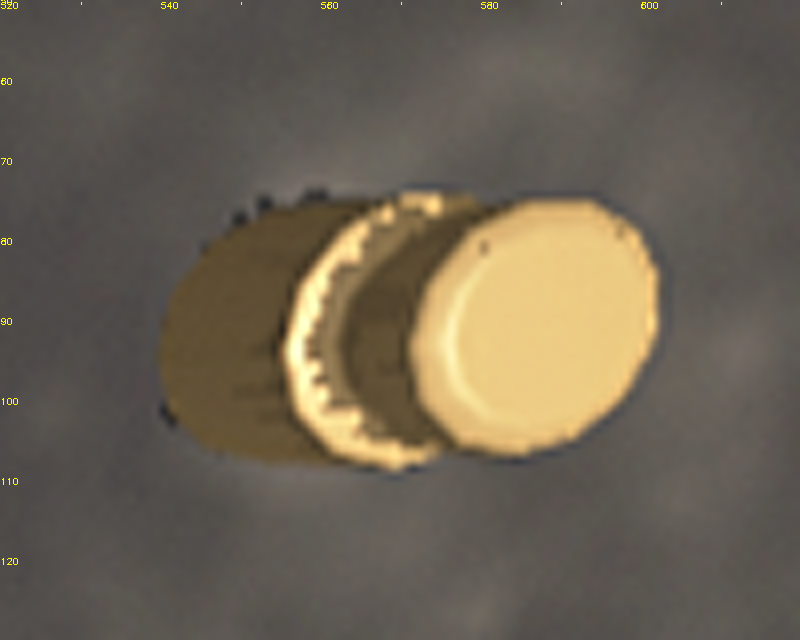

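```bash
python3 -m inch '[[[-0.06,-4,5,0,0,0,0],[-0.06,-8,10,0,0,0,0],[-0.06,-11.7,15,0,0,0,0],[-0.06,-11.7,17.5,-3,0,0,0],[-0.06,-11.7,17.5,-6,0,0,0],[-0.06,-11.7,17.5,-7,0,0,0],[-0.06,-11.7,17.5,-7,0,0,0],[-0.06,-11.7,17.5,-7,0,0,0]]]'
python3 - <<'E'
from h import *
c=cam("wrist"); cv2.imwrite("pics/w19.png",c[0][:,:,::-1]);crop(c,270,150,380,270,6,"pics/w19b.png")
for i in range(3):cam("top");print(env.observe()["position"])
E
```

```text
time_s: 25.75
position: [0.4677, 0.2462, 0.1042]
tool_rot: [[-0.206, 0.001, -0.979], [0.979, 0.0, -0.206], [0.0, -1.0, -0.001]]
ft_force: [0.3, 0.1, -0.1]
grip_width: 0.0404
[0.46765337 0.24631359 0.10420948]
[0.46752907 0.2463505  0.10409543]
[0.46742357 0.24635477 0.10395946]
```

View pics/w19.png

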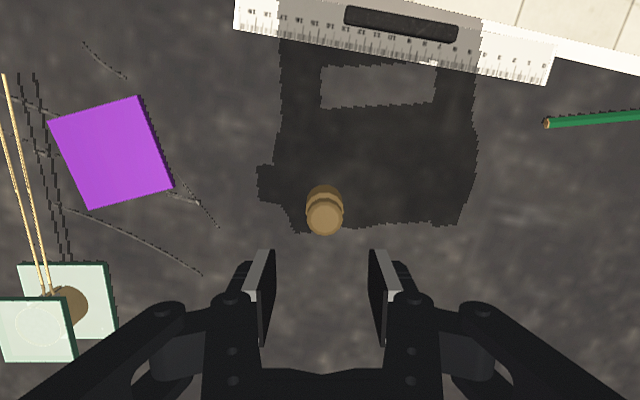

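View pics/w19b.png

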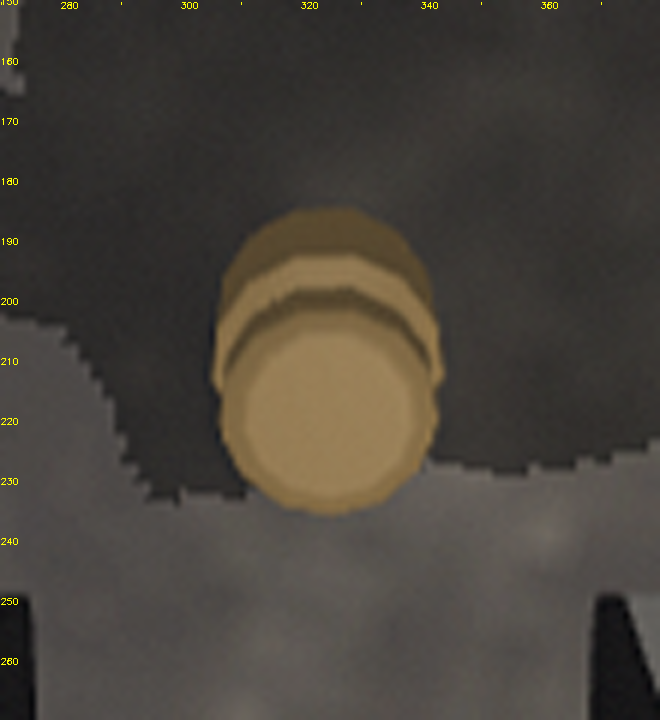

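Run:
```python
from h import *
c=cam("wrist"); print(U(c,[(329,413)],270,150,6,.04),U(c,[(329,413)],270,150,6,.038),env.observe()["position"])
```

```text
[[0.46543202 0.24789942]] [[0.46610206 0.24805732]] [0.46735347 0.24638838 0.10382433]
```

```bash
python3 -m inch '[[[-0.06,-0.15,0.15,-3,0,0,0],[-0.06,-0.15,0.15,-7,0,0,0],[-0.06,-0.15,0.15,-9.5,0,0,0],[-0.06,-0.15,0.15,-10,0,0,0],[-0.06,-0.15,0.15,-10,0,0,0],[-0.3,-0.15,0.15,-10,0,0,0],[-0.55,-0.15,0.15,-10,0,0,0],[-0.55,-0.15,0.15,-10,0,0,0],[-0.55,-0.15,0.15,-10,0,0,0],[-0.55,-0.15,0.15,-10,0,0,0]]]' 40
python3 - <<'E'
from h import *
c=cam("wrist"); cv2.imwrite("pics/w20.png",c[0][:,:,::-1])
E
```

```text
time_s: 27.25
position: [0.4662, 0.2481, 0.0046]
tool_rot: [[-0.207, 0.002, -0.978], [0.978, 0.001, -0.207], [0.0, -1.0, -0.002]]
ft_force: [-0.0, -0.5, 6.5]
grip_width: 0.0244
```

View pics/w20.png

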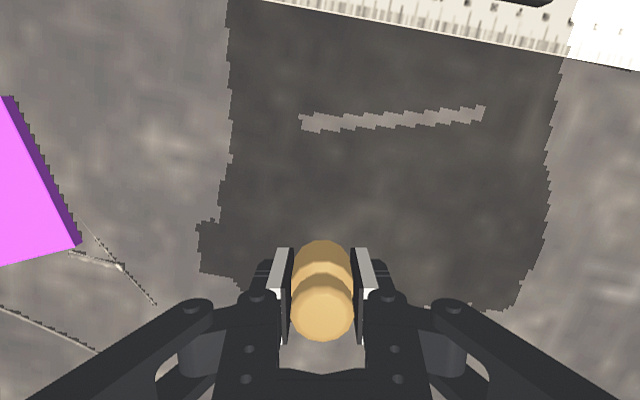

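```bash
python3 -m inch '[[[-0.55,0,0,0.5,0,0,0],[-0.55,0,0,6,0,0,0],[-0.55,0,0,12,0,0,0],[-0.55,3,-5,14,0,0,0],[-0.55,6,-10,14,0,0,0],[-0.55,10,-15,14,0,0,0],[-0.55,11.85,-17.6,14,0,0,0],[-0.55,11.85,-17.6,12,0,0,0],[-0.55,11.85,-17.6,8,0,0,0],[-0.55,11.85,-17.6,6.2,0,0,0],[-0.55,11.85,-17.6,6.2,0,0,0],[-0.55,11.85,-17.6,6.2,0,0,0]]]' 50
python3 - <<'E'
from h import *
c=cam("wrist"); cv2.imwrite("pics/w21.png",c[0][:,:,::-1])
for i in range(3):cam("top");print(env.observe()["position"])
E
```

```text
time_s: 28.8
position: [0.5846, 0.072, 0.0665]
tool_rot: [[-0.207, 0.002, -0.978], [0.978, -0.0, -0.207], [-0.0, -1.0, -0.002]]
ft_force: [-0.6, 0.1, -0.6]
grip_width: 0.0241
[0.58463631 0.07197633 0.06651745]
[0.58453871 0.07194895 0.06638025]
[0.58447069 0.07193928 0.06621237]
```

View pics/w21.png

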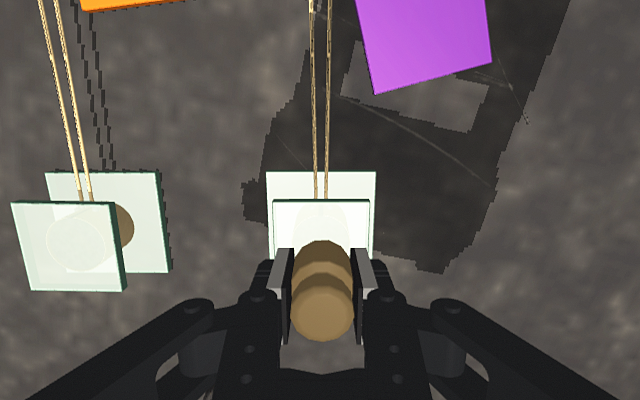

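Centred. Lower from 0.0662 to about 0.0465.

```bash
python3 -m inch '[[[-0.55,0,0,-1,0,0,0],[-0.55,0,0,-1.7,0,0,0],[-0.55,0,0,-1.85,0,0,0],[-0.55,0,0,-1.9,0,0,0],[-0.55,0,0,-1.9,0,0,0]]]'
python3 - <<'E'
from h import *
c=cam("wrist"); cv2.imwrite("pics/w22.png",c[0][:,:,::-1])
E
```

```text
time_s: 29.62
position: [0.584, 0.072, 0.0467]
tool_rot: [[-0.207, -0.0, -0.978], [0.978, 0.0, -0.207], [0.0, -1.0, 0.0]]
ft_force: [-1.8, 0.0, 3.9]
grip_width: 0.024
```

View pics/w22.png

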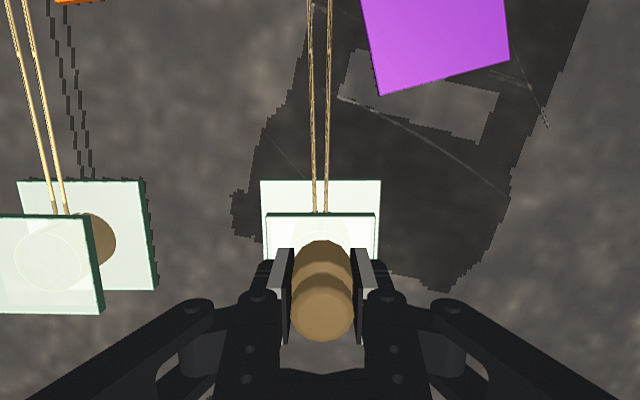

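Contact. Release, rise.

```bash
python3 -m inch '[[[-0.4,0,0,0,0,0,0],[-0.2,0,0,0,0,0,0],[-0.06,0,0,0,0,0,0],[-0.06,0,0,0,0,0,0],[-0.06,0,0,1,0,0,0],[-0.06,0,0,5,0,0,0],[-0.06,0,0,10,0,0,0],[-0.06,0,0,12.5,0,0,0],[-0.06,0,0,12.5,0,0,0],[-0.06,0,0,12.5,0,0,0]]]'
python3 - <<'E'
from h import *
c=cam("wrist"); cv2.imwrite("pics/w23.png",c[0][:,:,::-1]);crop(c,260,120,380,230,7,"pics/w23b.png")
print(env.observe()["position"])
E
```

```text
time_s: 30.92
position: [0.5836, 0.072, 0.1705]
tool_rot: [[-0.206, -0.002, -0.978], [0.978, 0.0, -0.206], [0.0, -1.0, 0.001]]
ft_force: [0.0, -0.5, -0.0]
grip_width: 0.0401
[0.58356877 0.07195287 0.1701494 ]
```

View pics/w23.png

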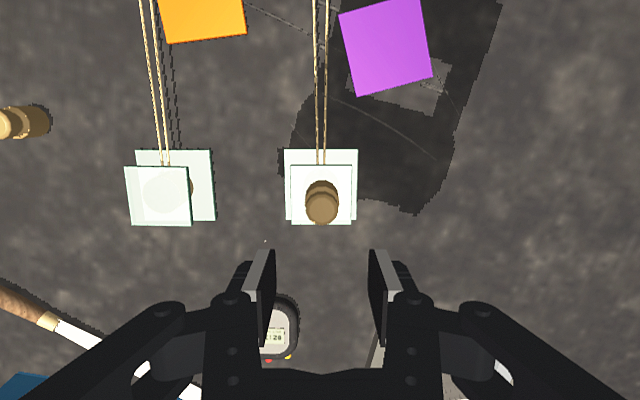

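View pics/w23b.png

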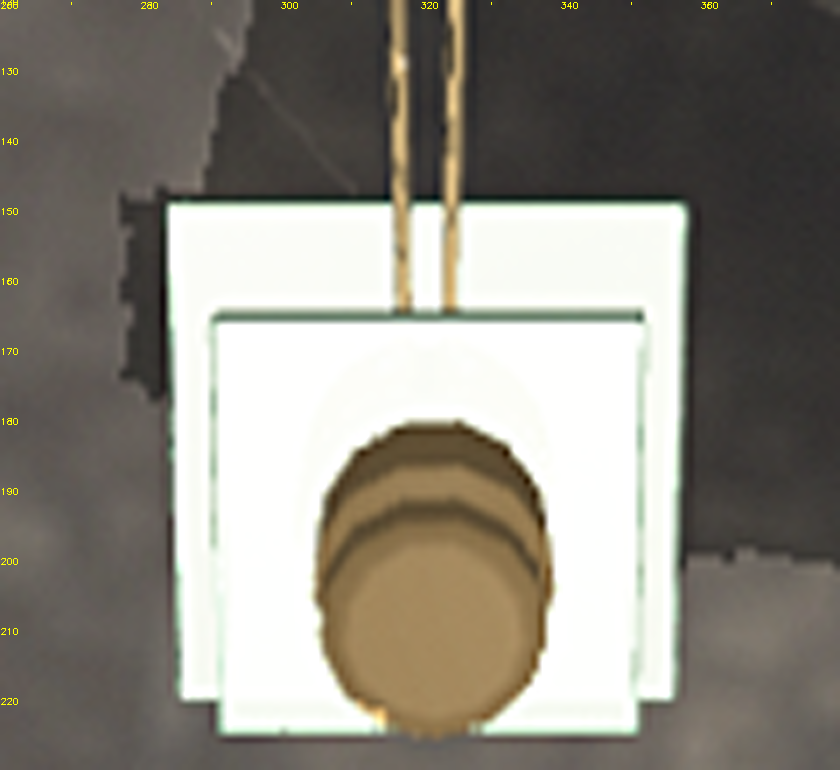

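Run:
```python
from h import *
c=cam("wrist")
plate("base2",U(c,[(166,203),(687,203),(676,700),(180,700)],260,120,7,.006))
plate("cover2",U(c,[(212,318),(645,318),(638,734),(219,734)],260,120,7,.042))
print(U(c,[(433.5,632)],260,120,7,.082))
```

```text
base2 ctr [0.5848 0.0716] sides [63.9 64.4 64.4 64.4] ang [ 101.9   12.2  -78.1 -168.2]
cover2 ctr [0.5845 0.0718] sides [47.5 48.4 48.2 48.4] ang [ 101.9   12.3  -78.1 -168.6]
[[0.58377485 0.07220176]]
```

```bash
python3 -m inch '[[[-0.06,0,-6,1,0,0,0],[-0.06,0,-12,1,0,0,0],[-0.06,-0.2,-18,1,0,0,0],[-0.06,-0.2,-24,1,0,0,0],[-0.06,-0.2,-25.1,0,0,0,0],[-0.06,-0.2,-25.1,-4,0,0,0],[-0.06,-0.2,-25.1,-6.5,0,0,0],[-0.06,-0.2,-25.1,-6.5,0,0,0],[-0.06,-0.2,-25.1,-6.5,0,0,0]]]'
python3 - <<'E'
from h import *
c=cam("wrist"); cv2.imwrite("pics/w24.png",c[0][:,:,::-1]);crop(c,270,150,380,270,6,"pics/w24b.png")
for i in range(3):cam("top");print(env.observe()["position"])
E
```

```text
time_s: 32.15
position: [0.5826, -0.1787, 0.1071]
tool_rot: [[-0.207, 0.001, -0.978], [0.978, -0.0, -0.207], [-0.001, -1.0, -0.001]]
ft_force: [0.2, -0.0, 1.2]
grip_width: 0.04
[ 0.58265414 -0.17897221  0.10750872]
[ 0.58257617 -0.17903088  0.10743773]
[ 0.58247652 -0.17905805  0.10728852]
```

View pics/w24.png

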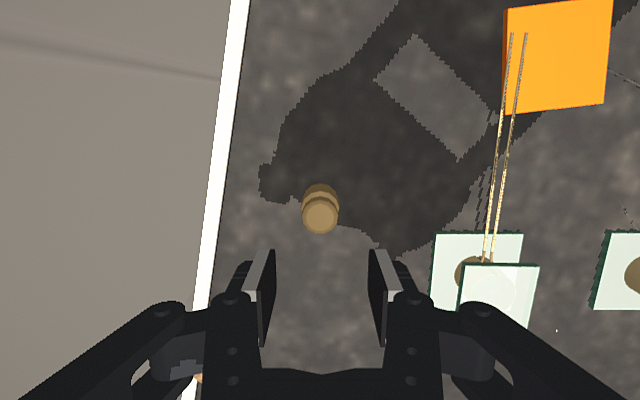

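View pics/w24b.png

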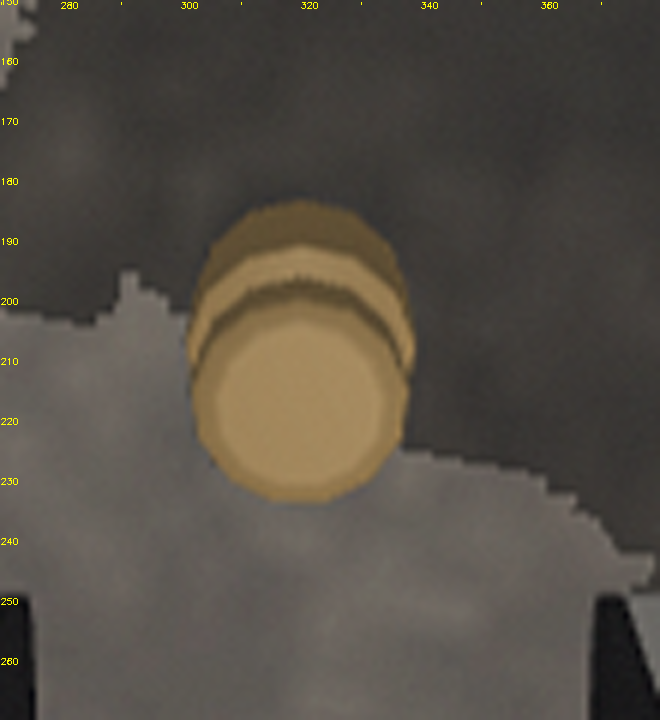

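Run:
```python
from h import *
c=cam("wrist"); print(U(c,[(300,402)],270,150,6,.039),env.observe()["position"])
```

```text
[[ 0.58138998 -0.18043773]] [ 0.582394   -0.17906283  0.10710771]
```

```bash
python3 -m inch '[[[-0.06,-0.1,-0.15,-3,0,0,0],[-0.06,-0.1,-0.15,-7,0,0,0],[-0.06,-0.1,-0.15,-9.7,0,0,0],[-0.06,-0.1,-0.15,-10.3,0,0,0],[-0.06,-0.1,-0.15,-10.3,0,0,0],[-0.3,-0.1,-0.15,-10.3,0,0,0],[-0.55,-0.1,-0.15,-10.3,0,0,0],[-0.55,-0.1,-0.15,-10.3,0,0,0],[-0.55,-0.1,-0.15,-10.3,0,0,0],[-0.55,-0.1,-0.15,-10.3,0,0,0]]]' 40
python3 - <<'E'
from h import *
c=cam("wrist"); cv2.imwrite("pics/w25.png",c[0][:,:,::-1]); print(env.observe()["position"])
E
```

```text
time_s: 33.65
position: [0.5818, -0.1809, 0.0048]
tool_rot: [[-0.207, 0.002, -0.978], [0.978, -0.001, -0.207], [-0.002, -1.0, -0.002]]
ft_force: [-0.6, 1.4, 6.7]
grip_width: 0.0244
[ 0.58175641 -0.1808852   0.00480336]
```

View pics/w25.png

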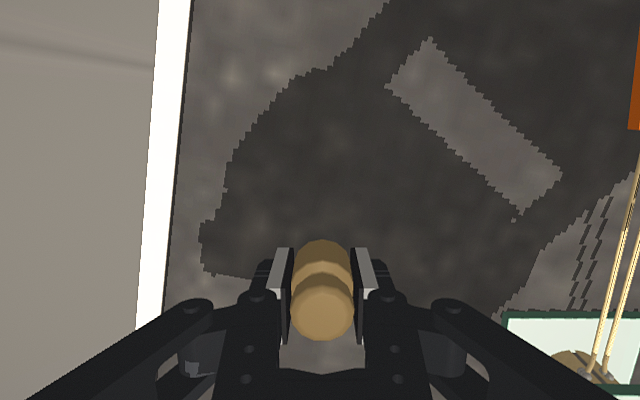

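```bash
python3 -m inch '[[[-0.55,0,0,0.5,0,0,0],[-0.55,0,0,6,0,0,0],[-0.55,0,0,12,0,0,0],[-0.55,1,5,13,0,0,0],[-0.55,2,10,13,0,0,0],[-0.55,3.1,12.7,13,0,0,0],[-0.55,3.1,12.7,12,0,0,0],[-0.55,3.1,12.7,8,0,0,0],[-0.55,3.1,12.7,6.2,0,0,0],[-0.55,3.1,12.7,6.2,0,0,0],[-0.55,3.1,12.7,6.2,0,0,0]]]' 50
python3 - <<'E'
from h import *
c=cam("wrist"); cv2.imwrite("pics/w26.png",c[0][:,:,::-1])
for i in range(3):cam("top");print(env.observe()["position"])
E
```

```text
time_s: 35.08
position: [0.6124, -0.0543, 0.0661]
tool_rot: [[-0.206, 0.001, -0.979], [0.979, -0.0, -0.206], [-0.001, -1.0, -0.001]]
ft_force: [0.8, 0.2, -0.3]
grip_width: 0.0238
[ 0.6125535  -0.05401745  0.06637977]
[ 0.61250596 -0.05386066  0.06629485]
[ 0.61239166 -0.05378004  0.06614522]
```

View pics/w26.png

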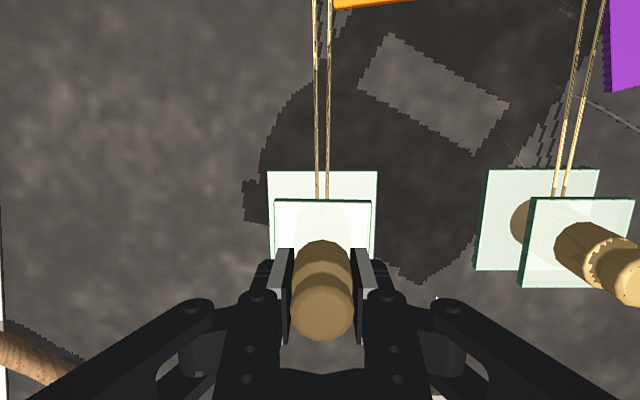

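```bash
python3 -m inch '[[[-0.55,0,0,-1,0,0,0],[-0.55,0,0,-1.6,0,0,0],[-0.55,0,0,-1.75,0,0,0],[-0.55,0,0,-1.85,0,0,0],[-0.55,0,0,-1.85,0,0,0]]]'
```

```text
time_s: 35.9
position: [0.6123, -0.0536, 0.047]
tool_rot: [[-0.207, 0.0, -0.978], [0.978, -0.0, -0.207], [-0.0, -1.0, -0.0]]
ft_force: [-0.5, 0.8, -0.9]
grip_width: 0.0239
```

```bash
python3 -m inch '[[[-0.55,0,0,-0.05,0,0,0],[-0.55,0,0,-0.05,0,0,0],[-0.4,0,0,-0.05,0,0,0],[-0.2,0,0,-0.05,0,0,0],[-0.06,0,0,-0.05,0,0,0],[-0.06,0,0,-0.05,0,0,0],[-0.06,0,0,1,0,0,0],[-0.06,0,0,5,0,0,0],[-0.06,0,0,10,0,0,0],[-0.06,0,0,12.5,0,0,0],[-0.06,0,0,12.5,0,0,0],[-0.06,0,0,12.5,0,0,0]]]'
python3 - <<'E'
from h import *
c=cam("wrist"); cv2.imwrite("pics/w27.png",c[0][:,:,::-1]);crop(c,260,120,380,230,7,"pics/w27b.png")
c=cam("scene"); crop(c,270,150,470,300,4,"pics/s27.png")
E
```

```text
time_s: 37.4
position: [0.6116, -0.0534, 0.1709]
tool_rot: [[-0.207, -0.002, -0.978], [0.978, 0.0, -0.207], [0.001, -1.0, 0.001]]
ft_force: [-0.2, 0.6, -0.1]
grip_width: 0.0401
```

View pics/w27.png

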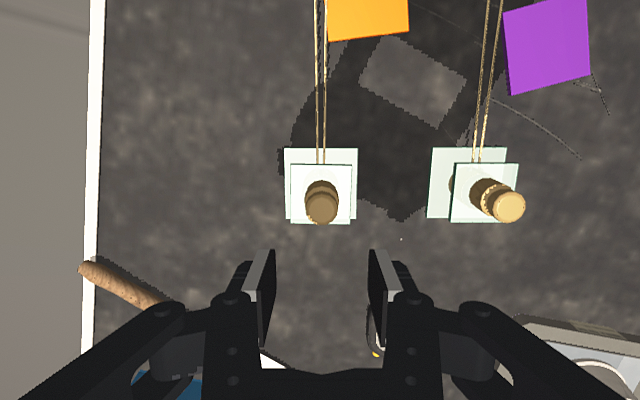

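View pics/w27b.png

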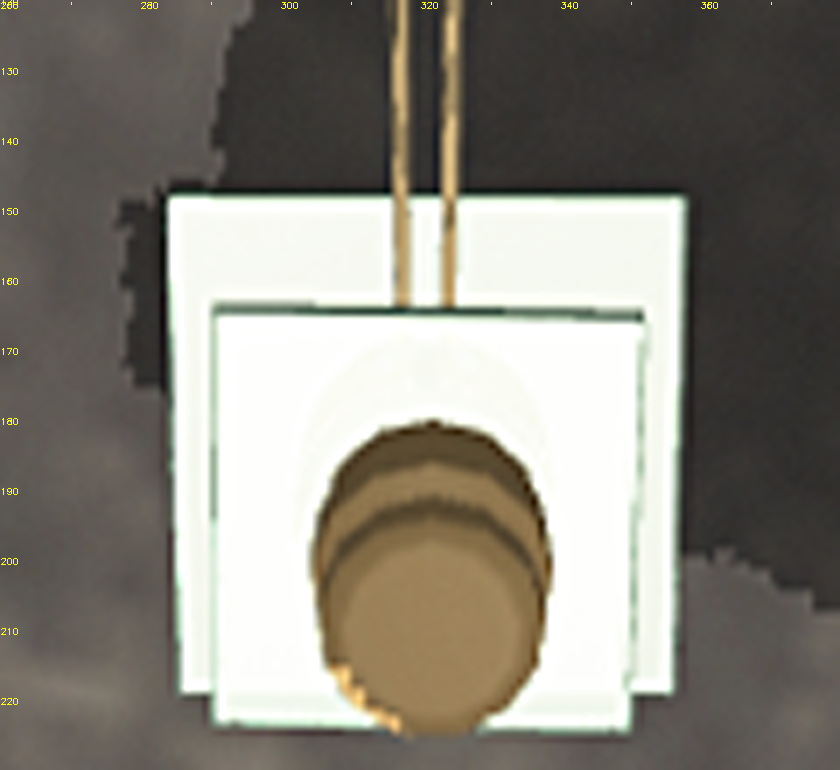

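View pics/s27.png

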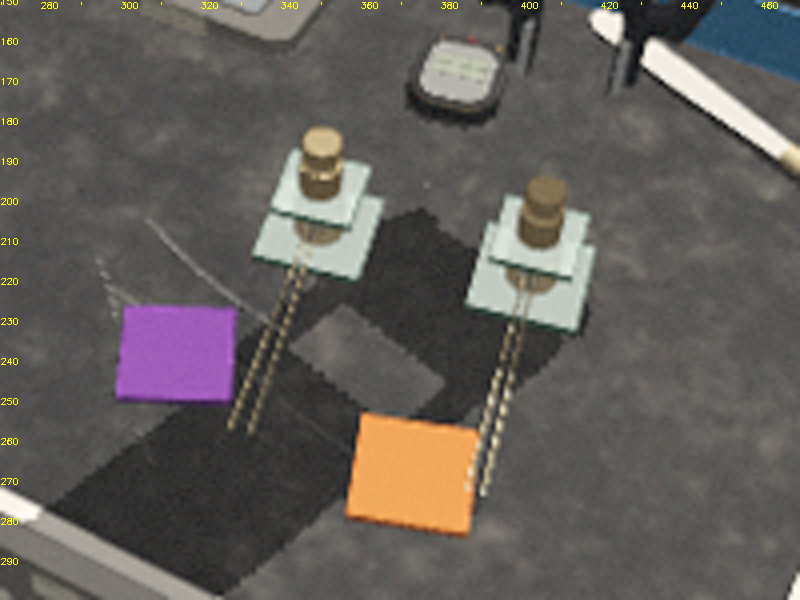

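Run:
```python
from h import *
c=cam("wrist")
plate("base1",U(c,[(167,196),(687,196),(674,692),(180,692)],260,120,7,.006))
plate("cover1",U(c,[(212,311),(645,318),(632,731),(213,723)],260,120,7,.042))
print(U(c,[(432.5,630)],260,120,7,.082))
n=U(c,[(402,300),(449,300),(400,20),(452,20)],260,120,7,.021);m0=(n[0]+n[1])/2;m1=(n[2]+n[3])/2
print("needle ang",np.degrees(np.arctan2(*(m0-m1)[::-1])))
print(env.observe()["time_s"]); env.close_job()
```

```text
base1 ctr [ 0.612  -0.0539] sides [63.8 64.2 64.2 64.2] ang [ 101.9   12.   -78.1 -168.3]
cover1 ctr [ 0.6121 -0.054 ] sides [47.5 48.1 48.2 47.9] ang [ 100.9   11.5  -79.3 -169.4]
[[ 0.61176695 -0.05327116]]
needle ang 11.728640550330068
37.55
the job is handed in; nothing more can be done
```

The second set is built to the left of the first, with one weight standing on each cover plate, and the job was handed in at 37.6 s. I worked in the order asked: large plate, mould, small plate, then the two weights.

**What the last checks showed**
- **Spacing:** the two base plates' centres are 128 mm apart, measured from one picture. They lie along the direction square to the first mould's needles, to within about 0.3°.
- **Alignment:** the second base, mould and cover are centred on one another to about 1 mm. Both moulds' needles point the same way, at about 12° (11.9° for the second, 11.7–11.9° for the first).
- **Weights:** each stands within about 1 mm of the middle of its cover plate.
- **First set:** its base and cover measure within 0.5 mm and about 0.5° of where they were at the start, which is measuring error.

**One small disagreement:** the overhead camera placed the loose mould 2–3 mm away from where the wrist camera did. I used the wrist camera's figures, and the grasps and placings confirmed them.

No check failed, and the wrist force readings never went above about 17 N.

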